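# Hang tube carriers on a balance bar and keep it level

### The arm

A 6-joint arm with a two-finger parallel gripper is mounted at the origin on the work surface. World frame = base frame: x ahead of the robot, y to its left, z up, the work surface at z = 0. Lengths are in mm, angles in rad, forces in N, time in s.
With the tool pointing down it reaches from about 150 to 775 mm from the base axis. Payload 6.1 kg.
Tool frame: the origin (TCP) lies midway between the tips of the shut fingers; the grasp point (between the pads) lies grip_point_offset behind it (grip_point_offset is the distance from the TCP to the grasp point, in mm); z points along the fingers, y is the direction in which the jaws open and shut (so a half turn about z gives the same grasp; the last joint's range is limited). The gripper opens to 85 mm and grips with 20 to 120 N. Pads are 22 mm wide; open, the fingers measure 114 mm over their backs; the gripper's body (76 mm by 85 mm) begins 54 mm behind the grasp point. The pads swing forward as they close: fully open they stand 13 mm farther back than shut.
Start: joints at [1.319, 0.126, -0.04, 1.405, 0, 1.571], TCP at [130.797, 508.429, 194.195] pointing down, gripper open.
Joint ranges: [-2.72, 2.72], [-0.95, 1.95], [-1.27, 1.35], [-1.78, 2.02], [-1.46, 1.47], [-3.14, 3.14]. Speed limits (rad/s): [2.39, 2.39, 3.01, 3.14, 3.14, 3.14].

### API

Orientations are given as [roll, pitch, yaw] about the fixed x, y, z axes, in that order (R = Rz(yaw) Ry(pitch) Rx(roll)).
In Python, from rig import get_state, read_camera, sign_off, grip_point_offset gives the robot as it stands.
- The arm moves only by the tool move_arm, never from a script. Its argument "rows" is a list of rows, each a list of 3 entries, a list of its own where there are three numbers: the shift along the tool's x, y, z in cm, then the turn about the tool's z in rad, then the finger opening in cm, from 0 to 8.54. A call has exactly 5 rows; each row shifts and turns the commanded pose from where the row before left it, along the tool's axes as they then stand; what a row does not reach is not made up. A row lasts 1/8 s, in which the tool goes at most 62.5 mm and 10.7 degrees, less where a joint would pass 70% of its speed; a pose out of reach is approached as far as the arm can. A call with a gripper value outside its range is refused whole. The fingers move at their own pace and stop on an object; the grip force is fixed at half the most. Time passes only in rows, so rows that do not move let the fingers close, or fill a call up. It gives the time, the measured TCP pose, the force and the opening at its end, in the units of the state.
- get_state(): the state, without advancing time (a new reading comes with each control period).
- read_camera(name): name is "scene" or "top" or "wrist"; returns a dict with "image" (480x640x3 uint8, blue, green, red), "fx", "fy", "cx", "cy" (pixels), "distortion" ([k1, k2, p1, p2, k3] as OpenCV has them; the pictures are not rectified), "origin" and "attitude" of the camera in the world. Camera axes: x right, y down, z forward; pixel columns grow to the right and rows downward; lengths in mm; the calibration is good to about 2 mm. A picture is of the moment at which its call begins. There is no depth.
- sign_off(): hands the job in, once; it reports no verdict.
The state is a dict: "clock": time; "qpos": joint angles; "joint_vel": joint speeds; "tau": joint torques, N m; "eef_pos": TCP position; "orientation": TCP orientation; "wrist_force": force on the tool from outside, world axes, zero at the start; "wrist_torque": the same for the moment, N m; "opening": finger opening in mm.
Only numpy, scipy, OpenCV 4.12 (cv2) and the standard library are available. Lean on these libraries where they do the work, as an engineer would, in place of code of your own. Each camera call takes 0.05 s, during which the arm holds its last target.

### The job

A small tube carrier already hangs on the left arm (the robot's left) of the pivoting bar. Hang the other two astride the bar one at a time, alternating sides: first let the large one hang by itself on the empty right arm, then hang the loose small one on the left arm beside the first, placed or slid along so that everything finally hangs still and the bar rests level to within about 1.5 degrees. Ease each carrier's weight on gently before letting go: never let the bar swing suddenly, tip steeply (more than about 15 degrees) or be pressed hard, keep the carriers upright, and leave the other things on the bench alone.

Things in the scene. Friction and masses are not known exactly. Their poses are not given: they have to be found in the camera images.
- stand: Grey base plate 130 x 110 x 12 mm, fixed to the bench, with a 22 mm square post carrying the bar's pivot 163 mm above the bench between two cheeks (44 mm over the pin in x, 176 mm high). Origin: underside centre, below the pivot. y axis: along the level bar, +y is the left arm.
- bar (a joint): Tilt of the bar, rad; 0 is level, positive = left (+y) arm DOWN. It turns about the stand's x axis at the centre of the bar's section; limits +-0.3. A weak spring in the pivot (1.4 N m/rad, damping 0.10 N m s/rad) draws it to level, so the tilt shows the unbalanced moment: 0.14 N m tilts it 0.1 rad.
- bar_mid (a point): Middle of the bar's top face, 7 mm above the pivot; y along the bar to the left arm, z up from the top face, tilting with it. The bar is a straight steel flat 400 mm long, 16 mm wide, 14 mm high, with end stops (inner face 200 mm from the middle, 16 mm above the top face). Carriers may hang anywhere along an arm.
- small_hung: Small saddle carrier, about 0.18 kg (+-15 %), hanging on the left arm 65 to 85 mm from the middle. 82 mm (x) by 36 mm (y), 120 mm high: two white tube blocks (x 15 to 41 mm either side) under a steel yoke. The slot along y is 24 mm wide, open below; its roof, which rests on the bar, is 78 mm above the underside. Origin: underside centre; same either way round.
- small_loose: Small saddle carrier standing on the bench, same shape as small_hung, about 0.18 kg (+-15 %). On top of the yoke is a grey grip tab 16 mm in x, 20 mm in y, from 84 to 120 mm above the underside; blue tube caps beside it end 74 mm up. Origin: underside centre; slot along y.
- large: Large saddle carrier standing on the bench: like the small one (same yoke, slot, roof 78 mm up, grip tab 84 to 120 mm up) but 70 mm long in y, with eight tubes instead of four, about 0.36 kg (+-15 %). Origin: underside centre; slot along y.
- carton: Bystander: white lidded carton 135 x 135 x 85 mm; origin underside centre.
- tube_rack: Bystander: white rack of yellow tubes 100 x 70 x 72 mm; origin underside centre.
- jar: Bystander: jar 56 mm across, 70 mm high; origin underside centre.

How it is judged:
By the outcome, as a careful person would: the job done as asked, in the order asked, and still so for the second after the job is handed in, with the robot touching nothing.
It also fails if it takes over 67 s, if anything falls off the work surface, if the arm or the gripper's body presses on something with over 40 N, if the wrist force passes 120 N, or if a joint passes its speed limit or range.

## Working session

There is one attempt and no reset: what is moved stays moved. The work goes in short steps, Python scripts to look and compute and a tool call to move; the robot and the scene stay as the last step left them, time stands still between calls to the robot, and variables do not carry over. Pictures are saved under pics/ and viewed, and the job is handed in when it is done.

Besides the shell and the picture viewer there is one more tool, called after "Emit:" in YAML: its name, and indented under it one key for each argument. move_arm: Moves the arm, as the interface text tells. Its arguments: {"type":"object","properties":{"rows":{"type":"array"}},"required":["rows"]}

```bash
ls; mkdir -p pics; python3 - <<'E'
from rig import *
import rig,cv2
print(get_state(),grip_point_offset)
for n in("scene","top","wrist"):
    d=read_camera(n);cv2.imwrite(f"pics/{n}0.png",d.pop("image"));print(n,d)
E
```

```text
pics
{'clock': 0.0, 'qpos': array([ 1.31902774e+00,  1.26384586e-01, -4.06466832e-02,  1.40537415e+00,
       -3.79193968e-05,  1.57080628e+00]), 'joint_vel': array([-0.00078267,  0.00050979, -0.00057187, -0.00055447, -0.00160064,
        0.0003603 ]), 'tau': array([ 1.40815668e-03, -4.35914290e+01,  3.52924097e+01,  1.71717710e-02,
        1.61776256e-04, -6.62842879e-06]), 'eef_pos': array([130.68089545, 507.98727142, 193.40839492]), 'orientation': array([-3.13998356e+00,  3.79353626e-05,  2.88981418e+00]), 'wrist_force': array([ 0.33218934,  0.75449389, -0.46293527]), 'wrist_torque': array([-0.01659542, -0.04756277, -0.03402641]), 'opening': 85.03877647010134} 18.700000000000003
scene {'fx': 507.4712434978615, 'fy': 507.4712434978615, 'cx': 319.1250925018445, 'cy': 245.18518282792508, 'distortion': array([-0.05839098,  0.        ,  0.        ,  0.        ,  0.        ]), 'origin': array([1585.12415401, -177.28144199, 1030.44529796]), 'attitude': array([-2.26489622, -0.02025855,  1.42399889])}
top {'fx': 586.4126301913448, 'fy': 586.4126301913448, 'cx': 324.4860817518781, 'cy': 235.4436941676385, 'distortion': array([-0.01866677,  0.        ,  0.        ,  0.        ,  0.        ]), 'origin': array([ 291.76171726,   -4.28598275, 1317.36121939]), 'attitude': array([-2.95242617,  0.0082338 , -1.59388914])}
wrist {'fx': 341.8369013271212, 'fy': 341.8369013271212, 'cx': 318.1691260384803, 'cy': 235.44467938524133, 'distortion': array([-0.01582907,  0.        ,  0.        ,  0.        ,  0.        ]), 'origin': array([ 63.6517839 , 527.8755268 , 373.08691532]), 'attitude': array([2.86620904e+00, 1.66419929e-03, 1.31844120e+00])}
```

View pics/scene0.png

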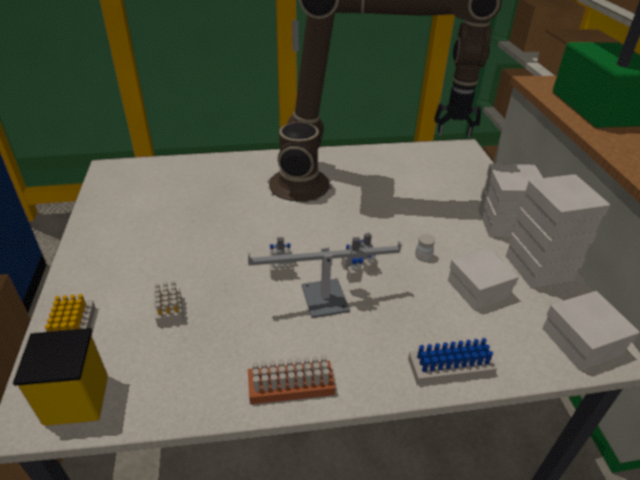

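View pics/top0.png

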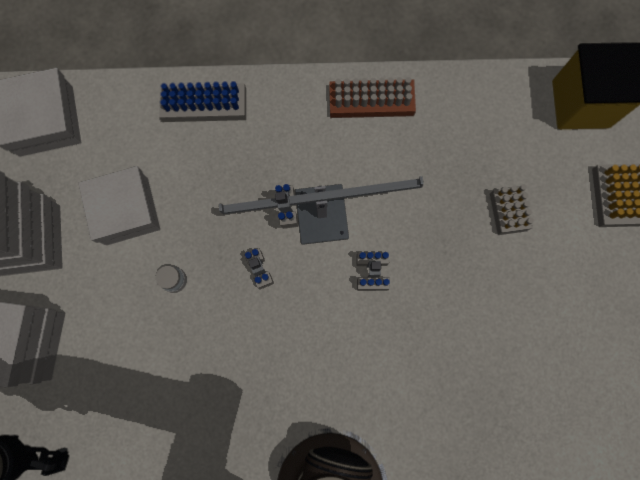

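View pics/wrist0.png

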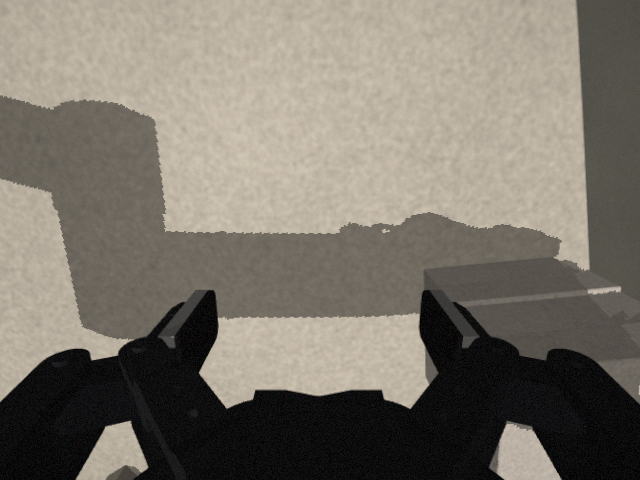

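The top view shows the bar from (222,208) to (420,183) and the hung small carrier at about (284,203). The loose small one has its tab near (255,263), and the large one near (376,268). I'll zoom in for better pixels.

```bash
cat > h.py <<'E'
import numpy as np,cv2
from rig import *
from scipy.spatial.transform import Rotation as R
def cam(n,save=None):
    d=read_camera(n)
    if save: cv2.imwrite(f"pics/{save}.png",d["image"])
    return d
def ray(d,uv):
    K=np.array([[d["fx"],0,d["cx"]],[0,d["fy"],d["cy"]],[0,0,1]])
    p=cv2.undistortPoints(np.array([[uv]],float),K,d["distortion"])[0,0]
    v=R.from_euler('xyz',d["attitude"]).as_matrix()@np.array([p[0],p[1],1])
    return np.array(d["origin"]),v
def onz(d,uv,z):
    o,v=ray(d,uv);return o+v*(z-o[2])/v[2]
def two(d1,u1,d2,u2):
    o1,v1=ray(d1,u1);o2,v2=ray(d2,u2)
    s=np.linalg.lstsq(np.stack([v1,-v2],1),o2-o1,rcond=None)[0]
    a=o1+s[0]*v1;b=o2+s[1]*v2
    return (a+b)/2,np.linalg.norm(a-b)
def proj(d,P):
    M=R.from_euler('xyz',d["attitude"]).as_matrix().T
    K=np.array([[d["fx"],0,d["cx"]],[0,d["fy"],d["cy"]],[0,0,1]])
    return cv2.projectPoints(np.array([P],float).reshape(-1,3),M,-M@np.array(d["origin"]),K,d["distortion"])[0].reshape(-1,2)
E
python3 - <<'E'
import cv2
a=cv2.imread("pics/top0.png");s=cv2.imread("pics/scene0.png")
cv2.imwrite("pics/t1.png",cv2.resize(a[160:310,210:410],None,fx=4,fy=4,interpolation=cv2.INTER_CUBIC))
cv2.imwrite("pics/s1.png",cv2.resize(s[220:320,240:440],None,fx=4,fy=4,interpolation=cv2.INTER_CUBIC))
E
```

```text
(no output)
```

View pics/t1.png

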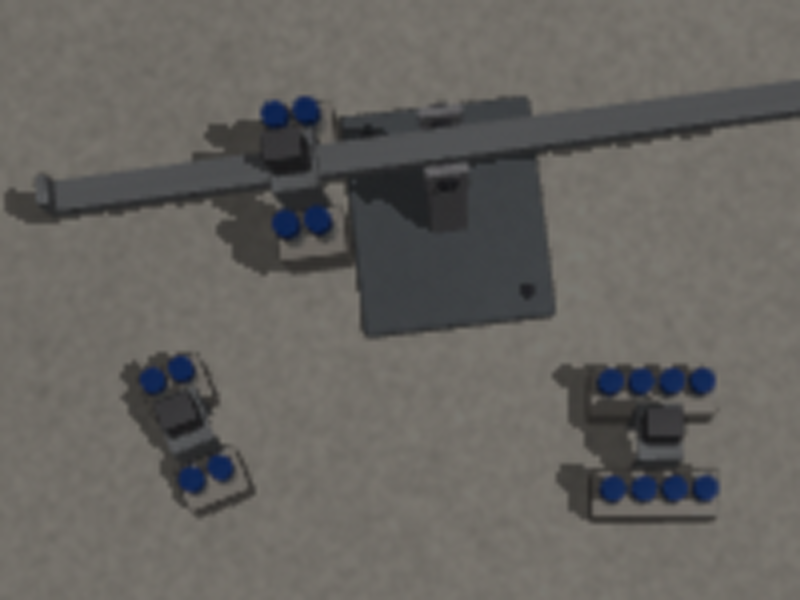

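View pics/s1.png

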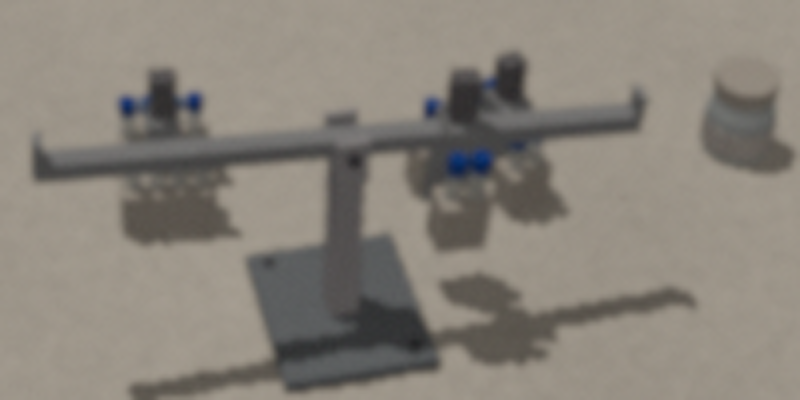

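```bash
python3 - <<'E'
from h import *
d=cam("top");im=d["image"].astype(int)
s=cam("scene")
b,g,r=im[...,0],im[...,1],im[...,2]
m=((b>80)&(b>2*r)&(b>1.5*g)).astype(np.uint8);m=((b-r>35)).astype(np.uint8)
n,_,st,c=cv2.connectedComponentsWithStats(m)
for i in range(1,n):
    if 200<c[i][0]<420 and 150<c[i][1]<310: print(st[i][4],c[i].round(1),onz(d,c[i],74).round(1))
f=lambda x,y:(210+(x+.5)/4-.5,160+(y+.5)/4-.5)
q=[onz(d,f(*p),12) for p in[(340,112),(527,97),(553,315),(365,335)]]
for p in q:print(p.round(1))
print("stand c",np.mean(q,0))
g=lambda x,y:(240+(x+.5)/4-.5,220+(y+.5)/4-.5)
# tabs tops
print("tab small",onz(d,f(178,410),120),"large",onz(d,f(662,422),120))
# bar ends two views: stop tops
print("L stop",two(d,f(43,178),s,g(638,88)))
im2=d["image"]
cv2.imwrite("pics/t2.png",cv2.resize(im2[165:225,330:440],None,fx=6,fy=6,interpolation=cv2.INTER_CUBIC))
E
```

```text
31 [278.2 188. ] [638.5  99.6  74. ]
30 [286.  186.9] [640.5  82.5  74. ]
34 [281.  215.4] [576.7  94.   74. ]
32 [288.8 214.4] [578.6  76.9  74. ]
29 [254.7 251.6] [498.4 151.2  74. ]
30 [247.6 254.5] [492.3 166.5  74. ]
29 [362.3 254.9] [485.5 -79.7  74. ]
28 [370.  254.7] [485.5 -96.1  74. ]
30 [377.6 254.6] [ 485.3 -112.5   74. ]
27 [385.3 254.6] [ 485.  -128.8   74. ]
30 [264.6 276.4] [444.3 130.1  74. ]
30 [257.5 279.3] [438.3 145.4  74. ]
29 [362.7 281.6] [428.1 -78.5  74. ]
30 [370.6 281.6] [427.6 -95.3  74. ]
29 [378.4 281.6] [ 427.4 -111.9   74. ]
26 [386.  281.5] [ 427.1 -128.    74. ]
[655.7  66.9  12. ]
[661.9 -41.   12. ]
[533.8 -52.1  12. ]
[524.9  54.5  12. ]
stand c [594.08923115   7.06378262  12.        ]
tab small [468.7112954  146.73862887 120.        ] large [ 456.43143965 -102.47130597  120.        ]
L stop (array([579.99662809, 206.85793591, 173.31172044]), np.float64(2.1500704232642627))
```

View pics/t2.png

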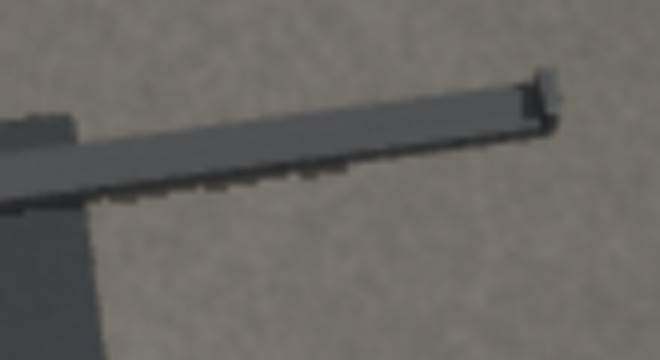

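```bash
python3 - <<'E'
from h import *
d=cam("top");g=cv2.cvtColor(d["image"],cv2.COLOR_BGR2GRAY).astype(int)
for c in(235,245,255,260,335,350,370,385,400,412):
    r=int(208-(c-222)*25/198)
    print(c,r-12,g[r-12:r+13,c])
E
```

```text
235 194 [109 113 114 112 110 107 107 106 103  95  83  81  81  80  80  80  77  50
  47  73 103 106 107 110 111]
245 193 [108 106 106 105 105 107 109 110 108  89  82  81  80  79  80  80  70  46
  60 100 106 104 106 110 111]
255 191 [108 107 109 111 110 109 108 110 111 102  84  80  80  80  80  81  79  62
  45  56  74 106 112 113 111]
260 191 [108 109 105 103 104 105  99  65  64  79  80  81  79  79  81  80  70  47
  52  72 104 108 104 103 103]
335 181 [114 112 106  73  64  64  64  65  67  80  82  83  83  83  83  82  70  46
  44  63  64  64  64  65  65]
350 179 [111 111 112 111 112 114 114 112 106  84  82  82  82  82  82  80  70  48
  55  73 110 116 117 115 112]
370 177 [111 112 113 112 113 114 113 111  91  82  82  82  81  82  82  78  48  49
  73 113 115 114 113 112 114]
385 175 [114 114 114 113 112 112 111 108  91  82  83  81  81  81  82  78  48  49
  68 105 112 116 115 112 109]
400 173 [116 114 113 112 113 113 110 106  85  81  81  80  80  82  82  78  49  68
 106 112 111 113 112 111 112]
412 172 [113 114 112 110 110 110 109  97  82  81  81  80  81  83  81  61  57 105
 111 111 112 111 110 112 112]
```

```bash
python3 - <<'E'
from h import *
d=cam("scene");g=cv2.cvtColor(d["image"],cv2.COLOR_BGR2GRAY).astype(int)
for c in(256,262,268,300,305,310,315,340,345,372,378,384,390,395):
    r=int(258-(c-256)*10/140)
    print(c,r-9,g[r-9:r+12,c])
E
```

```text
256 249 [149 149 149 150 150 151 149 141 128 118 112 104  88  75  75  96 125 146
 151 152 151]
262 248 [148 148 149 149 150 150 151 147 138 122 113 111  99  81  71  82 112 141
 151 154 153]
268 248 [147 148 148 148 148 149 144 139 126 116 112 105  90  76  73  91 121 143
 149 150 151]
300 245 [153 154 152 153 153 154 153 149 138 122 114 109  98  76  71  86 119 147
 153 154 153]
305 245 [155 156 156 154 153 153 151 144 131 119 113 103  88  72  75  99 131 147
 152 151 153]
310 245 [150 151 151 152 150 152 151 141 125 116 112 101  80  69  82 112 140 151
 153 153 152]
315 244 [151 151 153 153 154 154 152 146 134 122 113 107  89  74  73  95 126 146
 153 151 152]
340 243 [150 151 151 153 152 150 143 131 120 114 107  92  77  74  95 122 139 143
 138 135 134]
345 242 [150 148 141 133 128 123 124 123 119 115 113 101  83  72  79  94 103  97
  89  84  84]
372 240 [144 144 143 140 126 110 100 105 110 114 109  98  80  69  71  80  86  90
  89  93 101]
378 240 [151 150 150 150 150 149 142 130 119 113 103  90  74  76 101 129 145 149
 149 147 140]
384 239 [150 149 150 152 151 151 146 136 121 113 109  98  78  71  87 119 142 149
 149 149 148]
390 239 [150 150 151 150 149 147 142 129 118 113 105  88  75  77 102 130 143 148
 149 149 149]
395 239 [152 152 151 152 153 148 140 123 114 110  98  78  71  86 118 142 150 150
 151 151 151]
```

```bash
cat >bar.py <<'E'
from h import *
def cross(v,r0,th,lo,hi,first=True):
    # first falling crossing of th
    for i in range(lo,hi):
        if v[i]>=th>v[i+1]: return r0+i+(v[i]-th)/(v[i]-v[i+1])
def bar(d,s,topcols,scols,trow,srow,verbose=True):
    g=cv2.cvtColor(d["image"],cv2.COLOR_BGR2GRAY).astype(float);h=cv2.cvtColor(s["image"],cv2.COLOR_BGR2GRAY).astype(float)
    A=[];B=[]
    for c in topcols:
        r=int(trow(c));v=g[r-12:r+13,c]
        a=cross(v,r-12,97,0,20);b=cross(v,r-12,65,8,22)
        if a:A.append((c,a))
        if b:B.append((c,b))
    C=[];D=[]
    for c in scols:
        r=int(srow(c));v=h[r-9:r+12,c]
        a=cross(v,r-9,131,0,18);b=cross(v,r-9,93,0,18)
        if a and b:C.append((c,a));D.append((c,b))
    out=[]
    for L,P in((A,D),(B,C)):
        rays=np.array([ray(d,p)[1] for p in L]);n=np.linalg.svd(rays)[2][2]
        res=rays@n*586; o=np.array(d["origin"])
        pts=[]
        for p in P:
            o2,v2=ray(s,p);t=np.dot(o-o2,n)/np.dot(v2,n);pts.append(o2+t*v2)
        pts=np.array(pts);c0=pts.mean(0);u=np.linalg.svd(pts-c0)[2][0];u*=np.sign(u[1])
        if verbose:print("yaw",np.arctan2(-u[0],u[1]).round(4),"tilt",np.arcsin(-u[2]).round(4),"at y=0",(c0-u*c0[1]/u[1]).round(1),"res",np.abs(res).max().round(2))
        out.append((c0,u))
    return out
E
python3 - <<'E'
from bar import *
d=cam("top");s=cam("scene")
bar(d,s,(235,240,245,250,345,350,360,370,380,385,390,400,408,412),(262,265,268,271,297,300,303,305,308,310,312,315,335,340,378,381,384,387,390,393,395),lambda c:208-(c-222)*25/198,lambda c:258-(c-256)*10/140)
E
```

```text
yaw 0.0919 tilt 0.0791 at y=0 [603.9   0.  167.9] res 0.18
yaw 0.0921 tilt 0.078 at y=0 [587.9   0.  167.2] res 0.25
```

Emit:
move_arm:
  rows:
    - [[-4.2,-4.5,0],0,8.5]
    - [[-4.2,-4.5,0],0,8.5]
    - [[-4.2,-4.5,0],0,8.5]
    - [[-4.2,-4.5,0],0,8.5]
    - [[-4.2,-4.5,0],0,8.5]

```text
clock: 1.08
eef_pos: [278.7, 236.6, 194.4]
orientation: [3.141, 0.001, 2.891]
wrist_force: [1.3, 0.8, -0.9]
opening: 84.8
```

Emit:
move_arm:
  rows:
    - [[-4.2,-4.5,0],0,8.5]
    - [[-4.2,-4.5,0],0,8.5]
    - [[-4.2,-4.5,0],0,8.5]
    - [[-4.2,-4.5,0],0,8.5]
    - [[-4.2,-4.5,0],0,8.5]

```text
clock: 1.7
eef_pos: [426.1, -34.1, 194.6]
orientation: [3.141, 0.001, 2.889]
wrist_force: [1.0, 0.7, 0.3]
opening: 85.2
```

Emit:
move_arm:
  rows:
    - [[0,0,0],0.18,8.5]
    - [[0,0,0],0.18,8.5]
    - [[0,0,0],0.18,8.5]
    - [[0,0,0],0.18,8.5]
    - [[0,0,0],0.18,8.5]

```text
clock: 2.33
eef_pos: [425.4, -32.1, 194.3]
orientation: [3.141, 0.0, 1.984]
wrist_force: [-0.1, 0.2, -0.0]
opening: 84.9
```

Emit:
move_arm:
  rows:
    - [[0,0,0],0.18,8.5]
    - [[0,0,0],0.18,8.5]
    - [[0,0,0],0.07,8.5]
    - [[0,0,0],0,8.5]
    - [[0,0,0],0,8.5]

```text
clock: 2.95
eef_pos: [425.4, -32.0, 194.2]
orientation: [3.142, -0.0, 1.561]
wrist_force: [0.2, 0.3, 0.3]
opening: 85.2
```

```bash
cat > to.py <<'E'
import sys
from h import *
x,y,z,yaw=map(float,sys.argv[1:5])
s=get_state();M=R.from_euler('xyz',s["orientation"])
p=s["eef_pos"]
print("t",round(s["clock"],2),"tcp",p.round(1),"ori",s["orientation"].round(3),"F",s["wrist_force"].round(2),"open",round(s["opening"],1),"q",s["qpos"].round(2))
dz=(s["orientation"][2]-yaw+np.pi)%(2*np.pi)-np.pi
print("tool delta cm now",(M.inv().apply(np.array([x,y,z])-p)/10).round(2),"after turn",(R.from_euler('xyz',[np.pi,0,yaw]).inv().apply(np.array([x,y,z])-p)/10).round(2),"turn",round(dz,3))
E
python3 to.py 456.4 -103.9 194 1.556
```

```text
t 2.95 tcp [425.4 -32.  194.2] ori [ 3.142 -0.     1.561] F [0.19 0.28 0.33] open 85.2 q [-0.08 -0.06 -0.23  1.4   0.    1.51]
tool delta cm now [-7.16  3.17  0.02] after turn [-7.14  3.2   0.02] turn 0.005
```

Emit:
move_arm:
  rows:
    - [[-3.5,1.6,0],0,8.5]
    - [[-3.6,1.6,0],0,8.5]
    - [[0,0,3],0,8.5]
    - [[0,0,0],0,8.5]
    - [[0,0,0],0,8.5]

```text
clock: 3.58
eef_pos: [456.6, -103.2, 164.9]
orientation: [3.141, 0.0, 1.561]
wrist_force: [0.4, 0.5, 0.1]
opening: 85.2
```

```bash
python3 to.py 456.4 -103.9 87 1.556; python3 -c "
from h import *
d=cam('wrist','w1');print(proj(d,[[456.4,-103.5,120],[456.4,-93.5,120],[464.4,-103.5,120],[464.4,-103.5,84]]))"
```

```text
t 3.58 tcp [ 456.6 -103.2  164.9] ori [3.141 0.    1.561] F [0.41 0.48 0.15] open 85.2 q [-0.22  0.02 -0.22  1.33  0.    1.36]
tool delta cm now [-0.07 -0.02  7.79] after turn [-0.08 -0.02  7.79] turn 0.005
[[318.42325907 246.86254707]
 [318.26733009 232.8720002 ]
 [330.0317497  246.74283275]
 [328.51462964 232.88901541]]
```

View pics/w1.png

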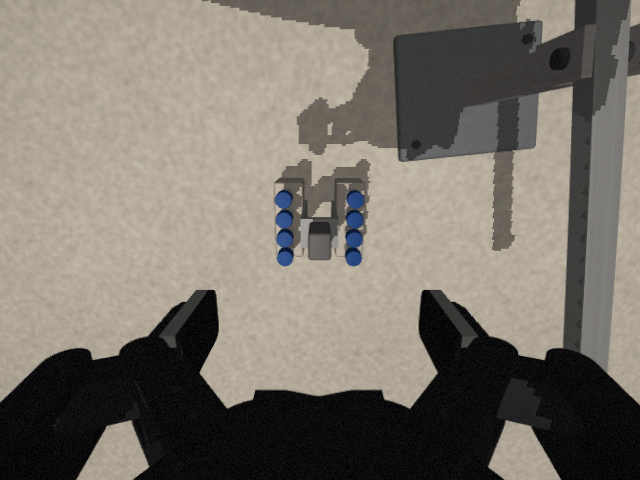

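The wrist view shows the large tab at (320,247), within 2 px of the prediction. Descending to grip it.

Emit:
move_arm:
  rows:
    - [[-0.05,0,2.5],0,8.5]
    - [[0,0,2.5],0,8.5]
    - [[0,0,2.0],0,8.5]
    - [[0,0,0.8],0,5]
    - [[0,0,0],0,0.5]

```text
clock: 4.25
eef_pos: [456.8, -103.7, 86.7]
orientation: [3.141, 0.0, 1.56]
wrist_force: [-1.0, 0.0, -0.4]
opening: 51.2
```

Emit:
move_arm:
  rows:
    - [[0,0,0],0,0.5]
    - [[0,0,0],0,0.5]
    - [[0,0,0],0,0.5]
    - [[0,0,0],0,0.5]
    - [[0,0,0],0,0.5]

```text
clock: 4.88
eef_pos: [456.6, -103.9, 86.2]
orientation: [3.142, 0.0, 1.56]
wrist_force: [0.8, -0.8, -0.8]
opening: 4.7
```

Emit:
move_arm:
  rows:
    - [[0,0,-0.3],0,0.5]
    - [[0,0,-1],0,0.5]
    - [[0,0,-2],0,0.5]
    - [[0,0,-2],0,0.5]
    - [[0,0,-2],0,0.5]

```text
clock: 5.5
eef_pos: [456.8, -103.9, 160.6]
orientation: [3.141, 0.0, 1.56]
wrist_force: [1.0, -0.2, -0.9]
opening: 5.1
```

Emit:
move_arm:
  rows:
    - [[0,0,-4],0,0.5]
    - [[0,0,-5],0,0.5]
    - [[0,0,-4.5],0,0.5]
    - [[0,0,0],0,0.5]
    - [[0,0,0],0,0.5]

```text
clock: 6.12
eef_pos: [456.7, -103.9, 294.2]
orientation: [3.141, 0.0, 1.56]
wrist_force: [-0.3, -0.0, 0.4]
opening: 5.3
```

```bash
python3 to.py 604.6 -95 290 1.663; python3 -c "
from h import *
F=[]
for i in range(4):
    F.append(get_state()['wrist_force']);d=cam('wrist','w2')
print(np.array(F).round(2));cam('top','t3')"
```

```text
t 6.12 tcp [ 456.7 -103.9  294.2] ori [3.141 0.    1.56 ] F [-0.28 -0.03  0.44] open 5.3 q [-0.22  0.04  0.09  1.62  0.    1.36]
tool delta cm now [ 1.05 14.78  0.43] after turn [-0.48 14.81  0.42] turn -0.103
[[-0.28 -0.03  0.44]
 [ 0.31 -0.17 -0.5 ]
 [ 0.29  0.4  -0.16]
 [-0.39 -0.5   0.21]]
```

View pics/w2.png

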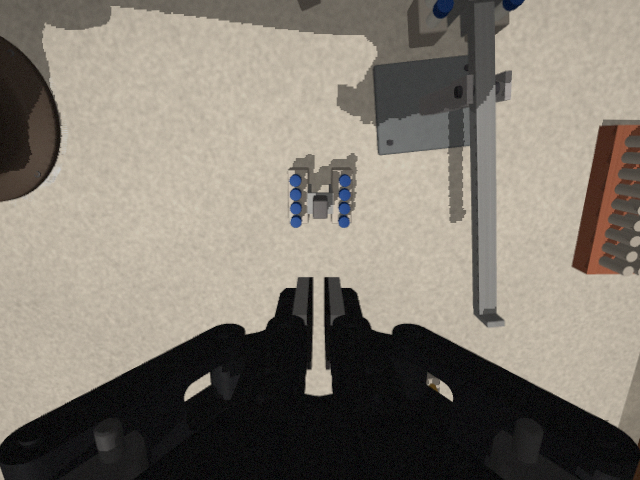

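```bash
python3 -c "
from h import *
d=cam('wrist');t=cam('top','t3')
print(proj(d,[[456.4,-103.5,120],[456.7,-103.9,294],[456.7,-103.9,312]]))
print(onz(d,(320,199),120),onz(d,(320,207),102),d['origin'],d['attitude'])
for z,c in((74,[(295.7,180),(345,180),(296,222),(344,222)]),):
  for p in c: print(onz(d,p,z).round(1))
im=t['image'].astype(int);m=(im[...,0]-im[...,2]>35).astype(np.uint8)
n,_,st,c=cv2.connectedComponentsWithStats(m)
for i in range(1,n):
    if 340<c[i][0]<420 and 230<c[i][1]<310: print(st[i][4],c[i].round(1),onz(t,c[i],74).round(1))
"
```

```text
[[319.13280518 209.16003057]
 [319.84643649 271.31945338]
 [319.93654286 284.48118211]]
[457.41940966 -92.74571145 120.        ] [ 457.35221273 -104.71446873  102.        ] [456.97271006 -32.44652006 472.87543135] [ 2.86613950e+00  2.16292242e-03 -1.15591572e-02]
[429.5 -78.   74. ]
[486.7 -78.7  74. ]
[ 428.4 -128.1   74. ]
[ 486.  -128.8   74. ]
9 [360.4 255.2] [484.9 -75.6  74. ]
```

```bash
python3 - <<'E'
import cv2
a=cv2.imread("pics/w2.png");s=cv2.imread("pics/w1.png")
cv2.imwrite("pics/z1.png",cv2.resize(a[150:250,270:370],None,fx=5,fy=5,interpolation=cv2.INTER_CUBIC))
cv2.imwrite("pics/z2.png",cv2.resize(s[160:280,260:380],None,fx=5,fy=5,interpolation=cv2.INTER_CUBIC))
from h import *
d=cam("scene");cv2.imwrite("pics/z3.png",cv2.resize(d["image"][170:300,200:400],None,fx=4,fy=4,interpolation=cv2.INTER_CUBIC))
E
```

```text
(no output)
```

View pics/z1.png

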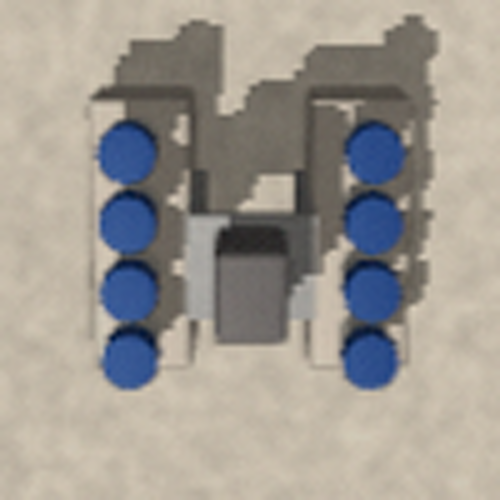

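View pics/z2.png

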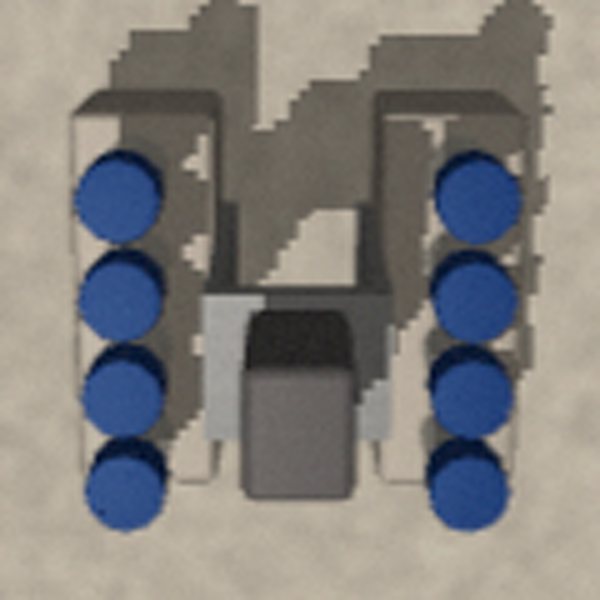

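View pics/z3.png

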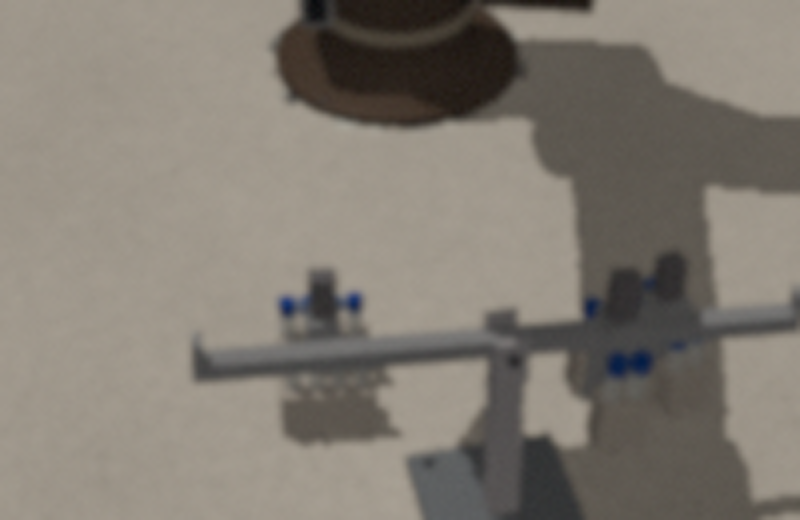

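The gripper shut to 5 mm and the carrier is still in place at (320,207), so the grasp missed. I'll go back down open and look before closing.

Emit:
move_arm:
  rows:
    - [[0,0,5],0,8.5]
    - [[0,0,5],0,8.5]
    - [[0,0,3],0,8.5]
    - [[0,0,0],0,8.5]
    - [[0,0,0],0,8.5]

```text
clock: 7.15
eef_pos: [457.2, -104.0, 165.5]
orientation: [3.14, 0.0, 1.56]
wrist_force: [-0.5, 0.6, -0.3]
opening: 85.2
```

Emit:
move_arm:
  rows:
    - [[0,0,2.5],0,8.5]
    - [[0,0,2.5],0,8.5]
    - [[0,0,2.7],0,8.5]
    - [[0,0,0],0,8.5]
    - [[0,0,0],0,8.5]

```text
clock: 7.78
eef_pos: [457.8, -104.1, 89.2]
orientation: [3.139, 0.001, 1.56]
wrist_force: [-0.2, -0.1, 1.1]
opening: 85.0
```

```bash
python3 to.py 457.2 -103 87 1.556; python3 -c "
from h import *
d=cam('wrist','w3');d=cam('scene');cv2.imwrite('pics/z4.png',cv2.resize(d['image'][170:300,200:400],None,fx=4,fy=4,interpolation=cv2.INTER_CUBIC))"
```

```text
t 7.78 tcp [ 457.8 -104.1   89.2] ori [3.139e+00 1.000e-03 1.560e+00] F [-0.21 -0.14  1.1 ] open 85.0 q [-0.22  0.04 -0.36  1.16  0.    1.36]
tool delta cm now [ 0.11 -0.07  0.21] after turn [ 0.11 -0.07  0.22] turn 0.004
```

View pics/w3.png

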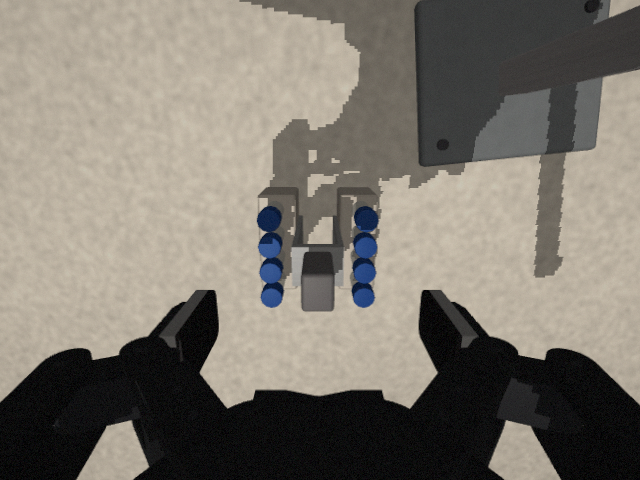

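View pics/z4.png

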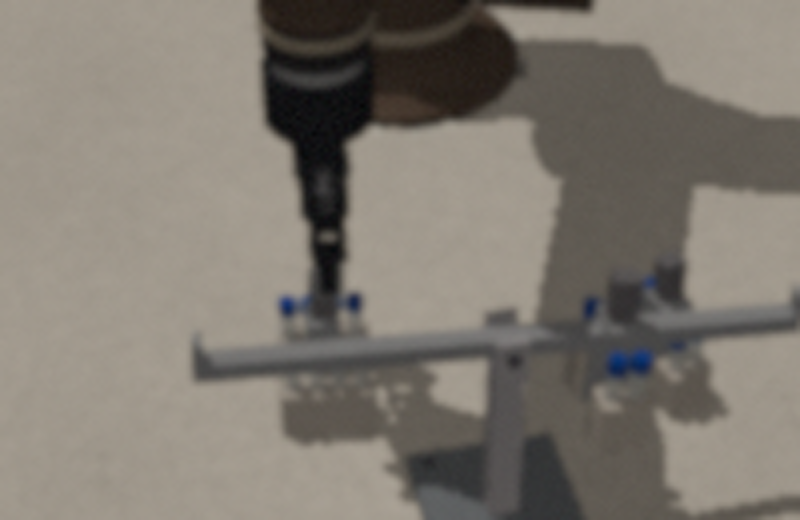

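```bash
python3 -c "
from h import *
s=get_state();M=R.from_euler('xyz',s['orientation'])
d=cam('wrist')
for w in (2.6,42.5,57):
  for h in(0,13,20,30,40,50): print(w,h,proj(d,M.apply([[11,-w,-h],[11,w,-h],[-11,w,-h]])+s['eef_pos']).round(0).tolist())
c=cam('scene')
for px in((281.9,243.7),(277.5,243.7)):
  o,v=ray(c,px)
  for x in (458,500,512): print(x,(o+v*(x-o[0])/v[0]).round(1))
import rig;print([a for a in dir(rig) if a[0]!='_'],rig.grip_point_offset)
cv2.imwrite('pics/z5.png',cv2.resize(c['image'][200:270,250:320],None,fx=8,fy=8,interpolation=cv2.INTER_CUBIC))
"
```

```text
2.6 0 [[314.0, 252.0], [324.0, 252.0], [323.0, 289.0]]
2.6 13 [[314.0, 260.0], [324.0, 260.0], [324.0, 299.0]]
2.6 20 [[314.0, 265.0], [324.0, 265.0], [324.0, 305.0]]
2.6 30 [[313.0, 272.0], [325.0, 272.0], [324.0, 315.0]]
2.6 40 [[313.0, 281.0], [325.0, 281.0], [325.0, 325.0]]
2.6 50 [[313.0, 291.0], [325.0, 291.0], [325.0, 337.0]]
42.5 0 [[242.0, 252.0], [396.0, 252.0], [393.0, 289.0]]
42.5 13 [[237.0, 260.0], [401.0, 260.0], [398.0, 299.0]]
42.5 20 [[234.0, 265.0], [404.0, 265.0], [401.0, 305.0]]
42.5 30 [[229.0, 272.0], [410.0, 272.0], [406.0, 314.0]]
42.5 40 [[223.0, 281.0], [415.0, 281.0], [412.0, 325.0]]
42.5 50 [[216.0, 291.0], [422.0, 291.0], [418.0, 337.0]]
57 0 [[216.0, 252.0], [422.0, 252.0], [419.0, 288.0]]
57 13 [[209.0, 260.0], [429.0, 260.0], [425.0, 299.0]]
57 20 [[205.0, 265.0], [433.0, 265.0], [429.0, 305.0]]
57 30 [[198.0, 272.0], [440.0, 272.0], [436.0, 314.0]]
57 40 [[190.0, 281.0], [448.0, 281.0], [443.0, 325.0]]
57 50 [[182.0, 291.0], [457.0, 290.0], [451.0, 337.0]]
458 [458.  -99.9  96.7]
500 [ 500.  -102.8  131.5]
512 [ 512.  -103.7  141.4]
458 [ 458.  -112.6   97.9]
500 [ 500.  -115.   132.7]
512 [ 512.  -115.7  142.6]
['Unreachable', 'get_state', 'grip_point_offset', 'read_camera', 'sign_off'] 18.700000000000003
```

View pics/z5.png

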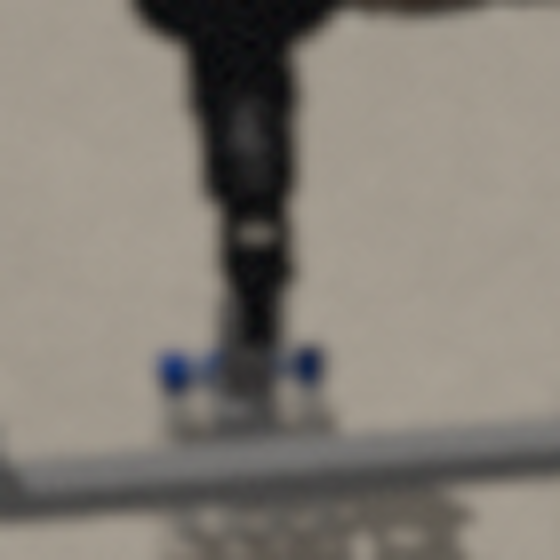

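Both views show the same offset. The wrist picture puts the open tips at rows 290, about 50 mm behind the reported TCP. The scene view puts the near tip at z≈138 with the TCP reported at 89. So when shut, the real fingertips sit about 37 mm behind the reported TCP, and I need to go about 37 mm lower.

Emit:
move_arm:
  rows:
    - [[0,0,1.3],0,8.5]
    - [[0,0,1.3],0,8.5]
    - [[0,0,1.1],0,8.5]
    - [[0,0,0.0],0,4]
    - [[0,0,0],0,0.8]

```text
clock: 8.6
eef_pos: [456.7, -103.9, 50.2]
orientation: [-3.142, -0.0, 1.56]
wrist_force: [0.8, -0.5, 0.5]
opening: 50.7
```

Emit:
move_arm:
  rows:
    - [[0,0,0],0,0.8]
    - [[0,0,0],0,0.8]
    - [[0,0,0],0,0.8]
    - [[0,0,0],0,0.8]
    - [[0,0,0],0,0.8]

```text
clock: 9.22
eef_pos: [457.3, -104.0, 50.7]
orientation: [3.14, 0.0, 1.56]
wrist_force: [1.6, 0.6, 3.6]
opening: 15.2
```

```bash
python3 to.py 457.2 -103 50 1.556; python3 -c "
from h import *
d=cam('wrist','w4')"
```

```text
t 9.22 tcp [ 457.3 -104.    50.7] ori [3.14 0.   1.56] F [1.59 0.57 3.56] open 15.2 q [-0.22  0.06 -0.43  1.08  0.    1.36]
tool delta cm now [ 0.1  -0.01  0.07] after turn [ 0.1  -0.01  0.07] turn 0.004
```

View pics/w4.png

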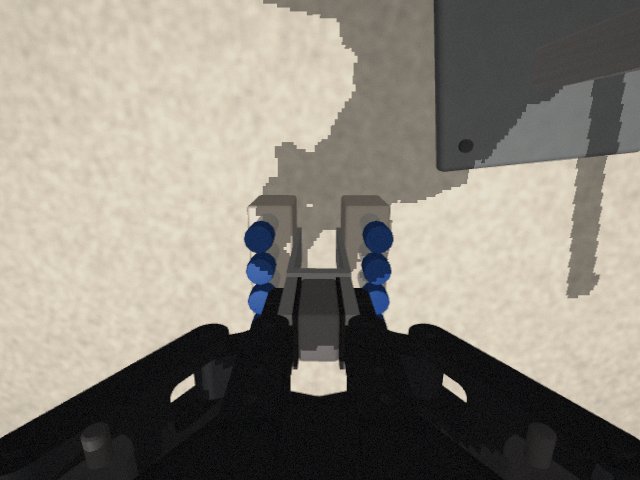

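Gripped at 15.2 mm. Lifting and weighing.

Emit:
move_arm:
  rows:
    - [[0,0,-0.3],0,0.8]
    - [[0,0,-1.2],0,0.8]
    - [[0,0,-3],0,0.8]
    - [[0,0,-4],0,0.8]
    - [[0,0,-5],0,0.8]

```text
clock: 9.9
eef_pos: [455.4, -103.6, 186.0]
orientation: [-3.139, -0.0, 1.56]
wrist_force: [1.0, -1.2, -2.6]
opening: 15.2
```

Emit:
move_arm:
  rows:
    - [[0,0,-5],0,0.8]
    - [[0,0,-3],0,0.8]
    - [[0,0,0],-0.05,0.8]
    - [[0,0,0],-0.05,0.8]
    - [[0,0,0],0,0.8]

```text
clock: 10.52
eef_pos: [456.2, -103.8, 265.4]
orientation: [-3.141, -0.0, 1.659]
wrist_force: [0.7, -0.5, -2.4]
opening: 15.5
```

```bash
python3 to.py 604.2 -90 266 1.663; python3 -c "
from h import *
F=[]
for i in range(8):
    F.append(get_state()['wrist_force']);d=cam('wrist','w5')
print(np.mean(F,0),np.std(F,0))
s=cam('scene','s5')"
```

```text
t 10.53 tcp [ 456.2 -103.8  265.4] ori [-3.141 -0.     1.659] F [ 0.75 -0.52 -2.38] open 15.5 q [-0.22  0.03  0.01  1.55 -0.    1.26]
tool delta cm now [ 0.07 14.86 -0.07] after turn [ 1.000e-02  1.486e+01 -6.000e-02] turn -0.004
[ 0.54525185 -0.29529606 -2.99518666] [0.62854396 0.47964408 0.53035761]
```

View pics/w5.png

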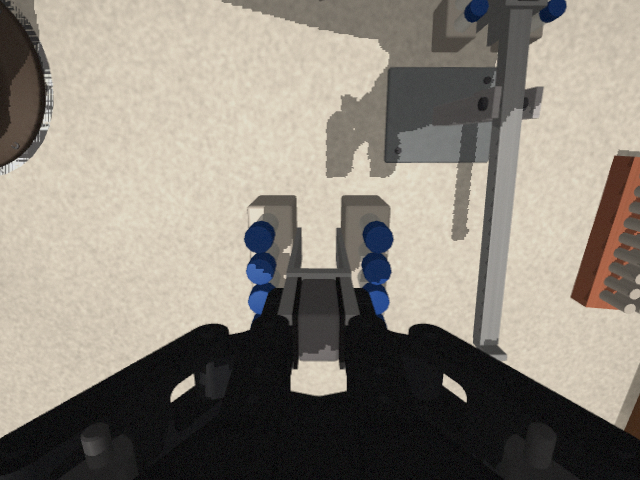

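View pics/s5.png

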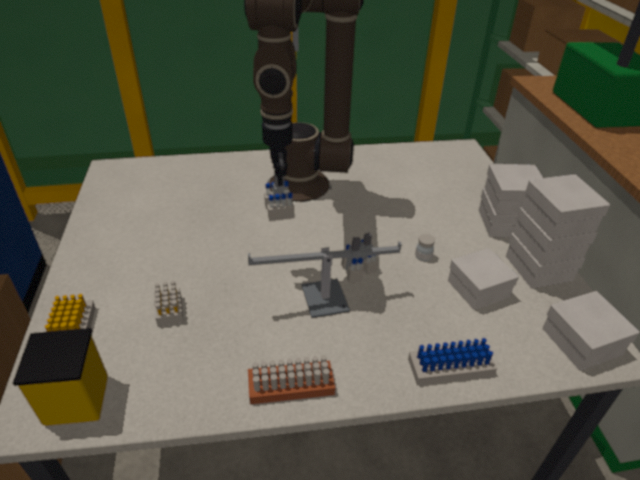

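```bash
python3 - <<'E'
from h import *
d=cam('wrist');g=cv2.cvtColor(d["image"],cv2.COLOR_BGR2GRAY).astype(int)
for r in(180,220,260,300,330): 
    print(r,472,g[r,472:530])
for r in(220,260,300,330):
    v=g[r].astype(float)
    # face: find step after dark strip
    gr=np.diff(v[470:535]);print(r,"rise",470+gr.argmax(),"max",gr.max())
E
```

```text
180 472 [211 210 204 206 206 207 209 208 206 205 205 202 207 209 206  85  79  79
  79  79  76  76  80 113 158 151 151 152 153 154 151 154 152 152 154 154
 155 156 153 153 152 150 147 179 209 208 206 203 201 201 202 200 203 201
 205 206 212 211]
220 472 [211 211 211 212 212 212 214 211 205 201 204 117  75  78  77  73  59  65
  65  82 157 153 149 152 154 153 154 151 150 153 152 153 155 157 152 152
 152 148 155 184 211 214 214 216 214 211 211 213 209 209 204 206 206 209
 209 210 211 216]
260 472 [206 210 215 213 213 212 207 173  88  77  80  78  78  75  75  75 156 156
 154 152 149 150 151 153 150 150 151 152 156 156 152 152 153 151 158 188
 204 208 209 205 203 205 204 203 203 205 208 207 207 204 204 207 209 211
 206 207 208 208]
300 472 [206 210 208 207 108  77  75  76  77  81  75  81 134 155 153 152 152 155
 151 149 148 147 153 153 153 153 150 153 149 153 169 195 202 200 207 211
 212 211 210 212 209 218 216 214 211 209 207 205 209 209 205 201 200 204
 201 201 200 201]
330 472 [204 124  74  77  77  76  75  60  80 134 155 151 153 153 154 150 148 148
 148 151 150 152 151 147 146 150 151 171 199 200 203 209 213 210 210 207
 208 202 203 200 202 202 197 197 197 205 207 202 205 204 201 201 200 202
 200 197 195 204]
220 rise 491 max 75.0
260 rise 487 max 81.0
300 rise 483 max 53.0
330 rise 480 max 54.0
```

```bash
python3 - <<'E'
from h import *
d=cam('wrist')
for r,l,q in((220,491.5,510.8),(260,487.5,506.9),(300,483.8,502.2),(330,480.8,499.2)):
    z=175
    for i in range(5):
        a=onz(d,(l,r),z);b=onz(d,(q,r),z);z=170+.0785*(7-a[1])
    m=(a+b)/2;print(m.round(1),(b-a)[0].round(1),"top-cam line x",round(595.9-.092*m[1],1))
E
```

```text
[602.7 -82.3 177.1] 15.7 top-cam line x 603.5
[ 605.9 -115.4  179.7] 16.1 top-cam line x 606.5
[ 609.1 -150.2  182.4] 15.7 top-cam line x 609.7
[ 611.8 -177.5  184.5] 16.0 top-cam line x 612.2
```

```bash
python3 to.py 604.9 -102.5 265 1.669
```

```text
t 11.07 tcp [ 456.6 -103.8  265.2] ori [-3.142 -0.     1.66 ] F [-0.42  0.18 -3.49] open 15.3 q [-0.22  0.03  0.01  1.55  0.    1.26]
tool delta cm now [-1.18 14.78  0.02] after turn [-1.32 14.77  0.02] turn -0.009
```

Emit:
move_arm:
  rows:
    - [[-0.2,2.5,0],-0.01,0.8]
    - [[-0.3,4,0],0,0.8]
    - [[-0.4,4.2,0],0,0.8]
    - [[-0.3,2.8,0],0,0.8]
    - [[-0.1,1.3,0],0,0.8]

```text
clock: 11.7
eef_pos: [606.3, -102.4, 264.1]
orientation: [-3.14, -0.0, 1.67]
wrist_force: [-0.0, 0.4, -2.5]
opening: 15.0
```

Emit:
move_arm:
  rows:
    - [[0,0,0.5],0,0.8]
    - [[0,0,0.7],0,0.8]
    - [[0,0,0.7],0,0.8]
    - [[0,0,0],0,0.8]
    - [[0,0,0],0,0.8]

```text
clock: 12.32
eef_pos: [604.9, -102.5, 246.6]
orientation: [3.141, 0.0, 1.67]
wrist_force: [-0.3, -0.5, -2.8]
opening: 15.3
```

```bash
python3 to.py 604.9 -102.5 245 1.669; python3 -c "
from h import *
cam('wrist','w6');d=cam('scene');cv2.imwrite('pics/s6.png',cv2.resize(d['image'][190:320,220:420],None,fx=4,fy=4,interpolation=cv2.INTER_CUBIC))"
```

```text
t 12.32 tcp [ 604.9 -102.5  246.6] ori [3.141 0.    1.67 ] F [-0.34 -0.54 -2.8 ] open 15.3 q [-0.17  0.31  0.3   1.57 -0.    1.3 ]
tool delta cm now [-0.   -0.    0.16] after turn [-0.   -0.    0.16] turn 0.001
```

View pics/w6.png

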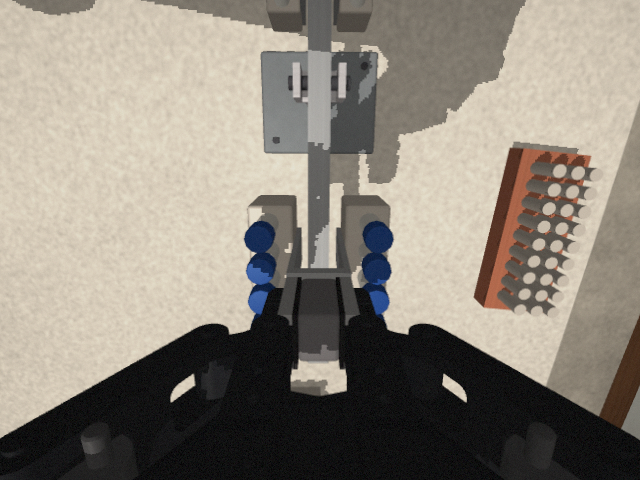

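View pics/s6.png

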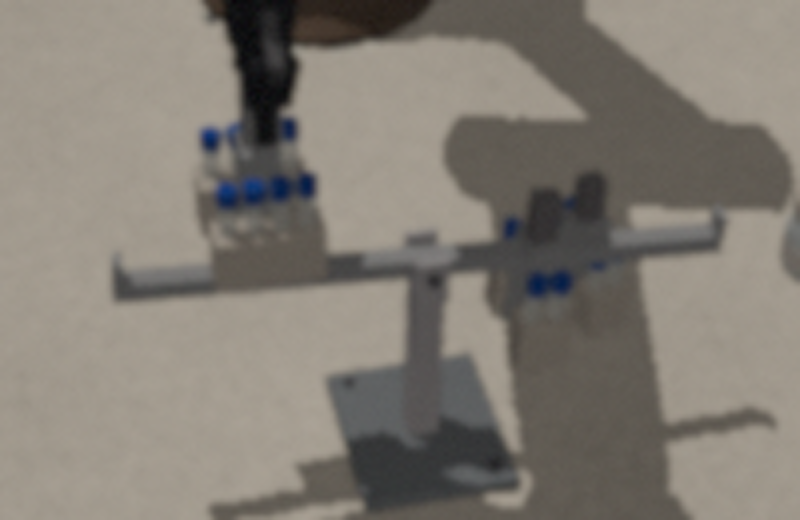

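The slot is centred over the bar (both near column 319). Lowering.

Emit:
move_arm:
  rows:
    - [[0,0,1.0],0,0.8]
    - [[0,0,1.6],0,0.8]
    - [[0,0,1.7],0,0.8]
    - [[0,0,1.6],0,0.8]
    - [[0,0,1.0],0,0.8]

```text
clock: 13.05
eef_pos: [604.8, -102.4, 175.8]
orientation: [-3.14, -0.0, 1.67]
wrist_force: [0.6, 0.6, -2.6]
opening: 15.2
```

Emit:
move_arm:
  rows:
    - [[0,0,0.6],0,0.8]
    - [[0,0,0.3],0,0.8]
    - [[0,0,0.2],0,0.8]
    - [[0,0,0.2],0,0.8]
    - [[0,0,0.2],0,0.8]

```text
clock: 13.68
eef_pos: [605.4, -102.5, 162.4]
orientation: [3.141, 0.0, 1.67]
wrist_force: [0.5, -0.5, -3.4]
opening: 15.4
```

```bash
python3 to.py 604.9 -102.5 151 1.669; python3 -c "
from h import *
cam('wrist','w7');d=cam('scene');cv2.imwrite('pics/s7.png',cv2.resize(d['image'][190:320,220:420],None,fx=4,fy=4,interpolation=cv2.INTER_CUBIC))"
```

```text
t 13.68 tcp [ 605.4 -102.5  162.4] ori [3.141 0.    1.67 ] F [ 0.47 -0.51 -3.38] open 15.4 q [-0.17  0.3   0.1   1.38 -0.    1.3 ]
tool delta cm now [ 0.   -0.05  1.14] after turn [ 0.   -0.05  1.14] turn 0.001
```

View pics/s7.png

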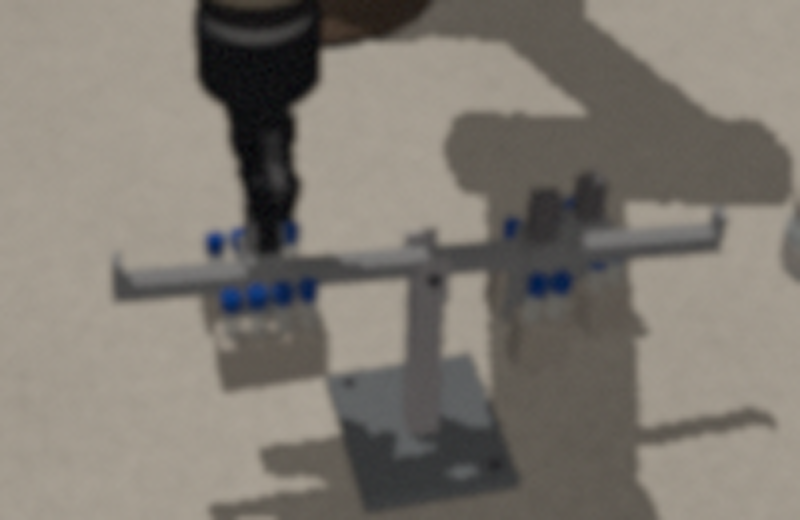

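Emit:
move_arm:
  rows:
    - [[0,0,0.2],0,0.8]
    - [[0,0,0.2],0,0.8]
    - [[0,0,0.2],0,0.8]
    - [[0,0,0.2],0,0.8]
    - [[0,0,0.2],0,0.8]

```text
clock: 14.4
eef_pos: [605.2, -102.4, 152.1]
orientation: [3.142, -0.0, 1.67]
wrist_force: [-0.3, 0.4, -2.7]
opening: 15.1
```

Emit:
move_arm:
  rows:
    - [[0,0,0.15],0,0.8]
    - [[0,0,0.15],0,0.8]
    - [[0,0,0.15],0,0.8]
    - [[0,0,0.15],0,0.8]
    - [[0,0,0.15],0,0.8]

```text
clock: 15.02
eef_pos: [605.3, -102.5, 144.7]
orientation: [3.141, 0.0, 1.67]
wrist_force: [0.1, -0.7, -1.2]
opening: 15.3
```

Emit:
move_arm:
  rows:
    - [[0,0,0.15],0,0.8]
    - [[0,0,0.15],0,0.8]
    - [[0,0,0.15],0,0.8]
    - [[0,0,0.15],0,0.8]
    - [[0,0,0.15],0,0.8]

```text
clock: 15.65
eef_pos: [605.3, -102.6, 137.2]
orientation: [3.141, 0.0, 1.67]
wrist_force: [0.2, -1.8, -1.4]
opening: 15.1
```

```bash
python3 to.py 604.9 -102.5 125 1.669; python3 -c "
from h import *
cam('wrist','w8');d=cam('scene');cv2.imwrite('pics/s8.png',cv2.resize(d['image'][190:320,220:420],None,fx=4,fy=4,interpolation=cv2.INTER_CUBIC))"
```

```text
t 15.65 tcp [ 605.3 -102.6  137.2] ori [3.141 0.    1.67 ] F [ 0.19 -1.76 -1.35] open 15.1 q [-0.17  0.3   0.05  1.32 -0.    1.3 ]
tool delta cm now [ 0.01 -0.04  1.22] after turn [ 0.01 -0.04  1.22] turn 0.001
```

View pics/s8.png

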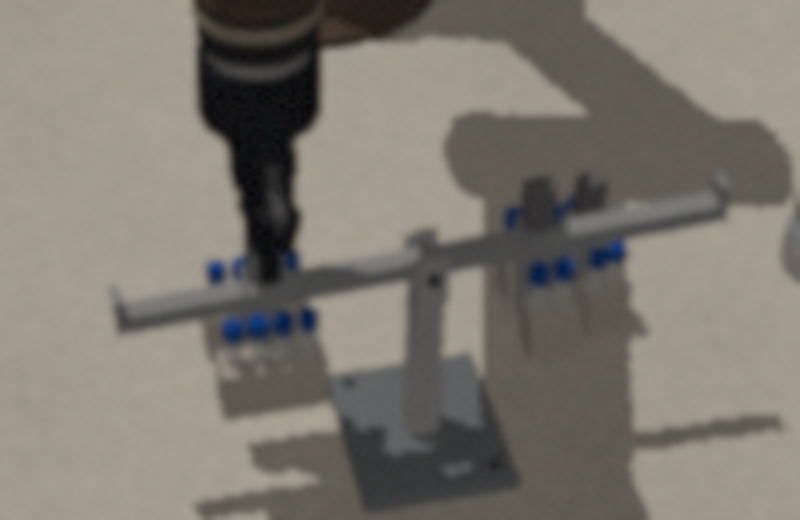

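View pics/w8.png

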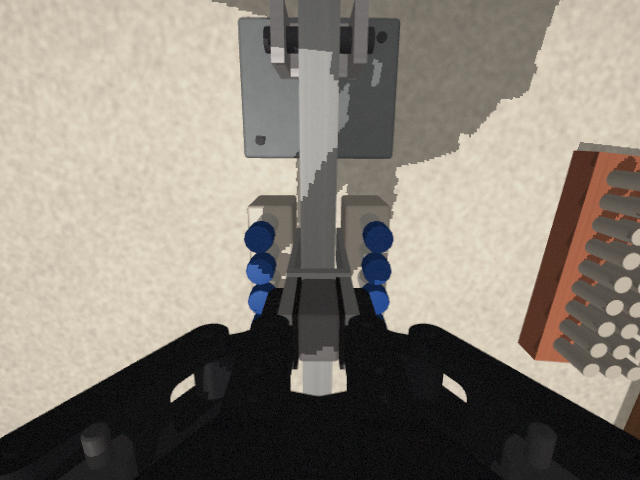

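Contact made at about z 151. The bar is easing down on the right and the slot still straddles it. Continuing.

Emit:
move_arm:
  rows:
    - [[0,0,0.15],0,0.8]
    - [[0,0,0.15],0,0.8]
    - [[0,0,0.15],0,0.8]
    - [[0,0,0.15],0,0.8]
    - [[0,0,0.15],0,0.8]

```text
clock: 16.38
eef_pos: [605.2, -102.4, 129.7]
orientation: [3.141, -0.0, 1.67]
wrist_force: [0.8, -1.5, 1.1]
opening: 15.2
```

```bash
python3 -c "
from h import *
F=[]
for i in range(4):
    F.append(get_state()['wrist_force']);d=cam('scene')
print(np.mean(F,0).round(2))
cv2.imwrite('pics/s9.png',cv2.resize(d['image'][190:320,220:420],None,fx=4,fy=4,interpolation=cv2.INTER_CUBIC))"
```

```text
[ 0.56 -1.13  0.08]
```

View pics/s9.png

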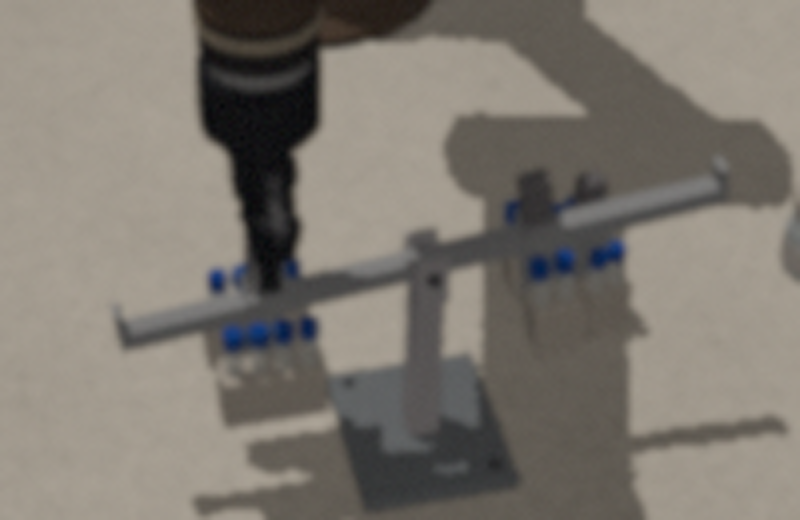

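Emit:
move_arm:
  rows:
    - [[0,0,0.1],0,0.8]
    - [[0,0,0.1],0,0.8]
    - [[0,0,0.05],0,0.8]
    - [[0,0,0],0,0.8]
    - [[0,0,0],0,0.8]

```text
clock: 17.2
eef_pos: [605.2, -102.3, 127.2]
orientation: [3.142, -0.0, 1.67]
wrist_force: [0.6, 0.3, 0.4]
opening: 15.1
```

Emit:
move_arm:
  rows:
    - [[0,0,0],0,1.52]
    - [[0,0,0],0,1.56]
    - [[0,0,0],0,1.6]
    - [[0,0,0],0,1.65]
    - [[0,0,0],0,1.7]

```text
clock: 17.82
eef_pos: [605.1, -102.5, 127.1]
orientation: [-3.141, 0.0, 1.67]
wrist_force: [0.1, 0.8, 0.4]
opening: 17.0
```

```bash
python3 -c "
from h import *
F=[]
for i in range(4):
    F.append(get_state()['wrist_force']);d=cam('scene')
print(np.mean(F,0).round(2),get_state()['opening'])
cv2.imwrite('pics/s10.png',cv2.resize(d['image'][190:320,220:420],None,fx=4,fy=4,interpolation=cv2.INTER_CUBIC))"
```

```text
[ 0.03  0.56 -0.04] 16.861640743656498
```

View pics/s10.png

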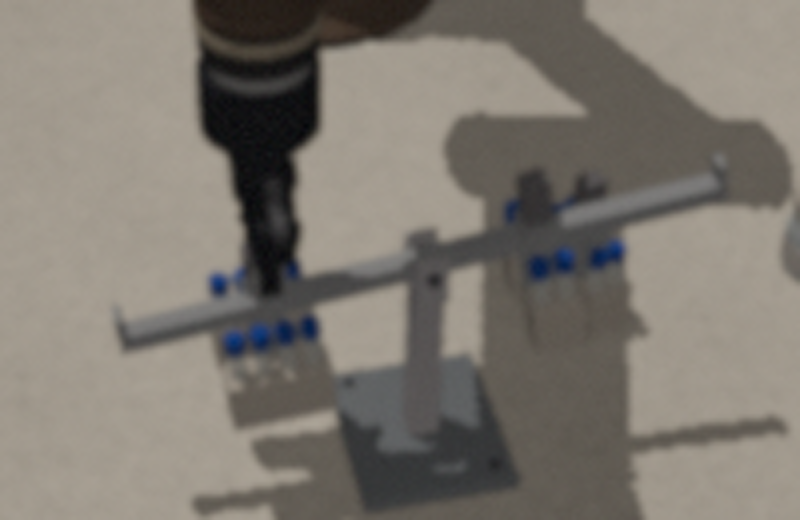

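Emit:
move_arm:
  rows:
    - [[0,0,0],0,2.5]
    - [[0,0,0],0,4]
    - [[0,0,0],0,5]
    - [[0,0,-0.5],0,5]
    - [[0,0,-1.5],0,5]

```text
clock: 18.65
eef_pos: [604.7, -102.4, 147.2]
orientation: [-3.14, -0.0, 1.67]
wrist_force: [-0.3, 1.0, -0.7]
opening: 50.2
```

Emit:
move_arm:
  rows:
    - [[0,0,-2.5],0,5]
    - [[0,0,-3.5],0,5]
    - [[0,0,-4],0,5]
    - [[0,0,-3],0,5]
    - [[0,0,0],0,5]

```text
clock: 19.27
eef_pos: [606.3, -102.6, 281.1]
orientation: [3.136, 0.002, 1.67]
wrist_force: [0.2, -0.8, -0.2]
opening: 50.1
```

```bash
python3 to.py 468.3 148.3 200 1.95; python3 - <<'E'
from h import *
d=cam('top','t11');s=cam('scene','s11')
for n,im,(a,b,c,e) in (("t11z",d,(160,310,210,430)),("s11z",s,(210,310,230,430))):
    cv2.imwrite(f"pics/{n}.png",cv2.resize(im["image"][a:b,c:e],None,fx=3.6,fy=3.6,interpolation=cv2.INTER_CUBIC))
E
```

```text
t 19.27 tcp [ 606.3 -102.6  281.1] ori [3.136e+00 2.000e-03 1.670e+00] F [ 0.16 -0.79 -0.24] open 50.1 q [-0.17  0.32  0.4   1.64  0.    1.3 ]
tool delta cm now [ 26.34 -11.3    8.  ] after turn [28.42 -3.53  8.11] turn -0.28
```

View pics/t11z.png

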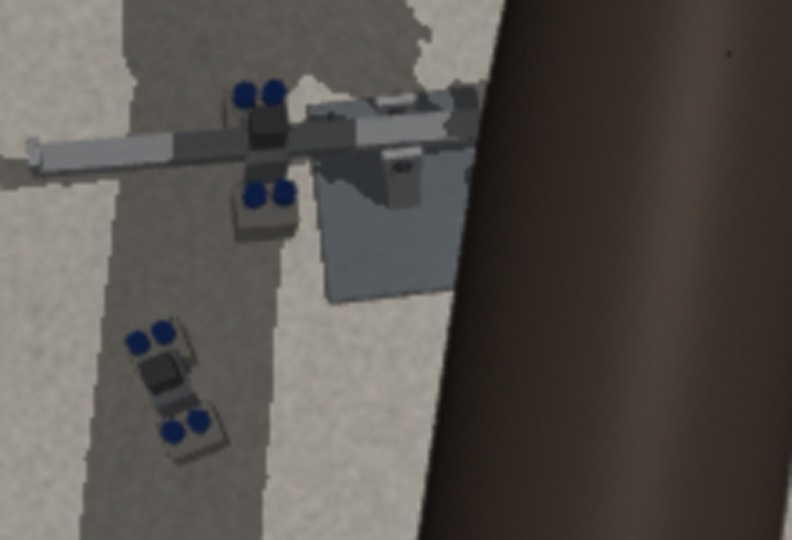

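View pics/s11z.png

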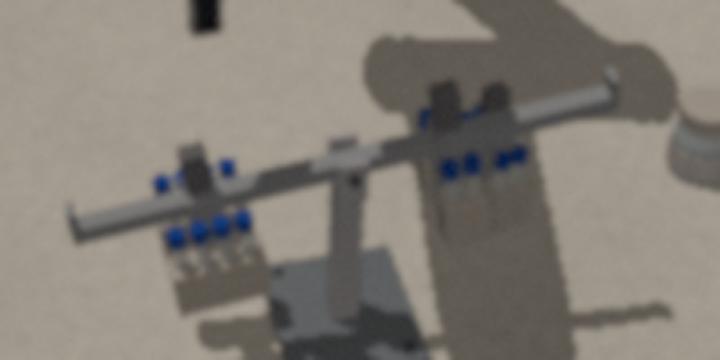

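```bash
cat > tilt.py <<'E'
from h import *
# front face (x'=+8) vertical plane of the stand; ray -> along (left +), z
yaw=.0935;piv=np.array([595.0,7.0,163.])
ex=np.array([np.cos(yaw),np.sin(yaw),0]);ey=np.array([-np.sin(yaw),np.cos(yaw),0])
def pt(s,uv,off=8):
    o,v=ray(s,uv);t=(off-(o-piv)@ex)/(v@ex);p=o+t*v-piv
    return p@ey,p[2]+163
def tilt(s,cols,row,w=9):
    g=cv2.cvtColor(s["image"],cv2.COLOR_BGR2GRAY).astype(float);P=[]
    for c in cols:
        r=int(round(row(c)));v=g[r-w:r+w+1,c]
        i=np.diff(v).argmin()   # top face -> front face drop (strongest fall)
        P.append(pt(s,(c,r-w+i+.5)))
    P=np.array(P)
    for _ in range(3):
        k=np.polyfit(P[:,0],P[:,1],1);res=P[:,1]-np.polyval(k,P[:,0]);P=P[np.abs(res)<max(1.5,1.5*res.std())]
    print("tilt",-np.arctan(k[0]).round(4),"z at pivot",k[1].round(1),"n",len(P),"rms",res.std().round(2));return -np.arctan(k[0])
E
python3 - <<'E'
from tilt import *
s=cam('scene')
f=lambda x,y:(230+(x+.5)/3.6-.5,210+(y+.5)/3.6-.5)
a=pt(s,f(82,232));b=pt(s,f(600,100));print(a,b,"hand tilt",-(b[1]-a[1])/(b[0]-a[0]))
l,r=f(82,232),f(600,100)
row=lambda c:l[1]+(c-l[0])*(r[1]-l[1])/(r[0]-l[0])
tilt(s,list(range(256,276))+list(range(302,318))+list(range(378,396)),row,4)
E
python3 to.py 468.3 148.3 200 1.95
```

```text
(np.float64(-198.08116811787033), np.float64(138.85999406214876)) (np.float64(187.09639476631645), np.float64(193.28407935489975)) hand tilt -0.14129609441740754
tilt -0.1325 z at pivot 167.1 n 37 rms 1.03
t 19.43 tcp [ 605.1 -102.4  276.7] ori [-3.141 -0.     1.67 ] F [ 0.31  0.07 -0.61] open 50.2 q [-0.17  0.32  0.39  1.64 -0.    1.3 ]
tool delta cm now [ 26.3  -11.13   7.68] after turn [28.35 -3.42  7.67] turn -0.28
```

Large carrier hangs by itself. The bar is about 8° right-down and still. Now to the loose small one.

Emit:
move_arm:
  rows:
    - [[0,0,0],-0.14,8.5]
    - [[0,0,0],-0.14,8.5]
    - [[5,-0.6,0],0,8.5]
    - [[5.8,-0.7,0],0,8.5]
    - [[5.8,-0.7,0],0,8.5]

```text
clock: 20.05
eef_pos: [523.7, 45.5, 275.6]
orientation: [-3.139, -0.001, 1.949]
wrist_force: [-0.2, 0.6, 0.7]
opening: 85.3
```

Emit:
move_arm:
  rows:
    - [[5.8,-0.7,0],0,8.5]
    - [[4,-0.5,0],0,8.5]
    - [[1.9,-0.2,2],0,8.5]
    - [[0,0,4],0,8.5]
    - [[0,0,3],0,8.5]

```text
clock: 20.68
eef_pos: [467.5, 148.0, 184.5]
orientation: [-3.139, -0.0, 1.951]
wrist_force: [-0.3, 0.5, -0.3]
opening: 84.6
```

Emit:
move_arm:
  rows:
    - [[0,0,0],0,8.5]
    - [[0,0,0],0,8.5]
    - [[0,0,0],0,8.5]
    - [[0,0,0],0,8.5]
    - [[0,0,0],0,8.5]

```text
clock: 21.3
eef_pos: [469.2, 147.9, 187.7]
orientation: [3.141, 0.0, 1.95]
wrist_force: [0.2, -0.5, -0.2]
opening: 85.5
```

```bash
python3 to.py 468.3 148.3 140 1.95; python3 - <<'E'
from h import *
d=cam('wrist','w12');print(proj(d,[[468.3,148.3,120]]))
im=d["image"].astype(int);m=(im[...,0]-im[...,2]>50).astype(np.uint8)
n,_,st,c=cv2.connectedComponentsWithStats(m)
for i in range(1,n):
    if st[i][4]>20: print(st[i][4],c[i].round(1),onz(d,c[i],74).round(1))
cam('scene','s12')
E
```

```text
t 21.3 tcp [469.2 147.9 187.7] ori [3.141 0.    1.95 ] F [ 0.24 -0.46 -0.22] open 85.5 q [ 0.31  0.06 -0.12  1.38 -0.    1.5 ]
tool delta cm now [ 0.07 -0.08  4.77] after turn [ 0.07 -0.07  4.77] turn -0.0
[[316.49006231 236.33613204]]
182 [284.6 211.4] [438.7 146.8  74. ]
186 [350.3 212. ] [492.3 167.5  74. ]
168 [284.8 229.4] [444.5 131.6  74. ]
171 [349.7 230. ] [498.2 152.3  74. ]
269 [406.5 388.5] [618.6  19.1  74. ]
77 [400.4 401.7] [619.8   2.   74. ]
```

View pics/w12.png

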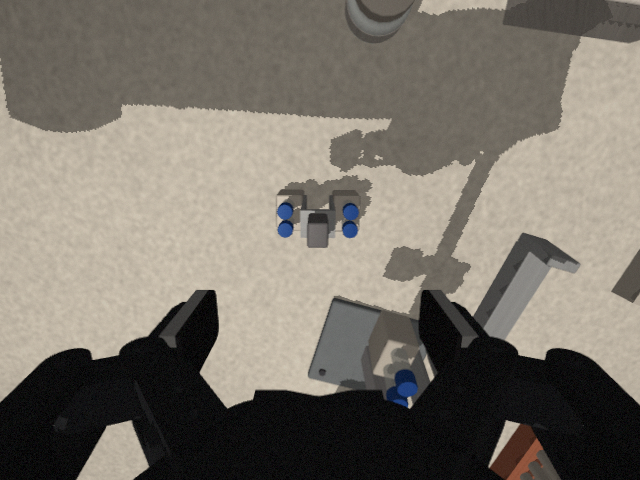

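The wrist view shows the small tab at (318,232), centred. Grasping.

Emit:
move_arm:
  rows:
    - [[0.1,-0.05,3],0.01,8.5]
    - [[0,0,3.5],0,8.5]
    - [[0,0,3.2],0,8.5]
    - [[0,0,2.5],0,8.5]
    - [[0,0,1.4],0,5]

```text
clock: 22.02
eef_pos: [467.4, 148.4, 50.0]
orientation: [-3.14, -0.0, 1.94]
wrist_force: [0.6, 1.0, 0.9]
opening: 69.1
```

Emit:
move_arm:
  rows:
    - [[0,0,0],0,3]
    - [[0,0,0],0,0.8]
    - [[0,0,0],0,0.8]
    - [[0,0,0],0,0.8]
    - [[0,0,0],0,0.8]

```text
clock: 22.65
eef_pos: [468.6, 148.8, 52.3]
orientation: [3.14, 0.0, 1.94]
wrist_force: [-1.7, -0.5, 5.4]
opening: 15.3
```

Emit:
move_arm:
  rows:
    - [[0,0,0],0,0.8]
    - [[0,0,-0.3],0,0.8]
    - [[0,0,-1.5],0,0.8]
    - [[0,0,-3],0,0.8]
    - [[0,0,-4],0,0.8]

```text
clock: 23.28
eef_pos: [467.4, 148.5, 140.1]
orientation: [-3.14, -0.0, 1.94]
wrist_force: [0.7, 0.4, -2.4]
opening: 15.3
```

```bash
python3 to.py 468.3 148.3 200 1.67;  python3 - <<'E'
from h import *
cam('wrist','w13')
E
```

```text
t 23.27 tcp [467.4 148.5 140.1] ori [-3.14 -0.    1.94] F [ 0.66  0.35 -2.37] open 15.3 q [ 0.31  0.07 -0.22  1.28  0.    1.51]
tool delta cm now [-0.05  0.07 -5.99] after turn [-0.02  0.08 -5.99] turn 0.27
```

View pics/w13.png

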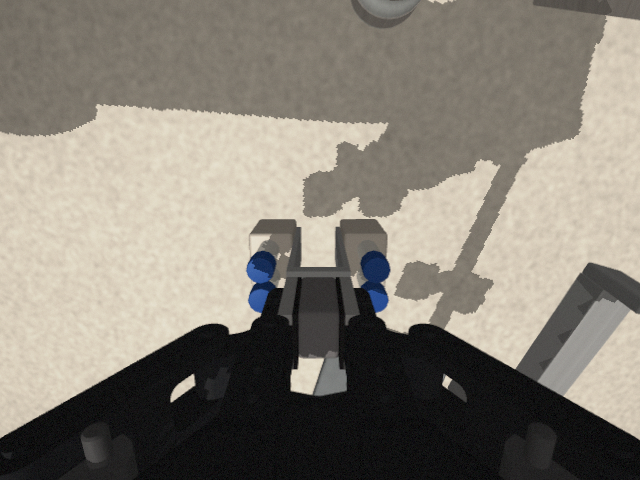

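Emit:
move_arm:
  rows:
    - [[0,0,-5],0.09,0.8]
    - [[0,0,-5],0.09,0.8]
    - [[0,0,-3.5],0.09,0.8]
    - [[0,0,0],0,0.8]
    - [[0,0,0],0,0.8]

```text
clock: 23.95
eef_pos: [467.9, 148.6, 273.6]
orientation: [-3.141, 0.0, 1.671]
wrist_force: [-0.7, -0.4, -2.5]
opening: 15.3
```

Emit:
move_arm:
  rows:
    - [[0,0,0],0,0.8]
    - [[0,0,0],0,0.8]
    - [[0,0,0],0,0.8]
    - [[0,0,0],0,0.8]
    - [[0,0,0],0,0.8]

```text
clock: 24.58
eef_pos: [468.1, 148.7, 274.2]
orientation: [-3.142, 0.0, 1.67]
wrist_force: [0.0, 0.3, -2.1]
opening: 15.3
```

```bash
python3 to.py 583 136.5 275 1.664;  python3 - <<'E'
from tilt import *
F=[]
for i in range(10):
    F.append(get_state()['wrist_force']);d=cam('top' if i==8 else 'scene' if i==9 else 'wrist','x%d'%i)
print(np.mean(F,0).round(2),np.std(F,0).round(2))
s=d
cv2.imwrite("pics/s14z.png",cv2.resize(s["image"][210:310,230:430],None,fx=4,fy=4,interpolation=cv2.INTER_CUBIC))
t=cv2.imread("pics/x8.png")
cv2.imwrite("pics/t14z.png",cv2.resize(t[160:310,210:410],None,fx=4,fy=4,interpolation=cv2.INTER_CUBIC))
E
```

```text
t 24.57 tcp [468.1 148.7 274.2] ori [-3.142  0.     1.67 ] F [ 0.01  0.26 -2.09] open 15.3 q [ 0.31  0.08  0.08  1.58 -0.    1.78]
tool delta cm now [-2.35 11.32 -0.08] after turn [-2.28 11.33 -0.08] turn 0.006
[-0.08 -0.06 -2.03] [0.56 0.45 0.37]
```

View pics/t14z.png

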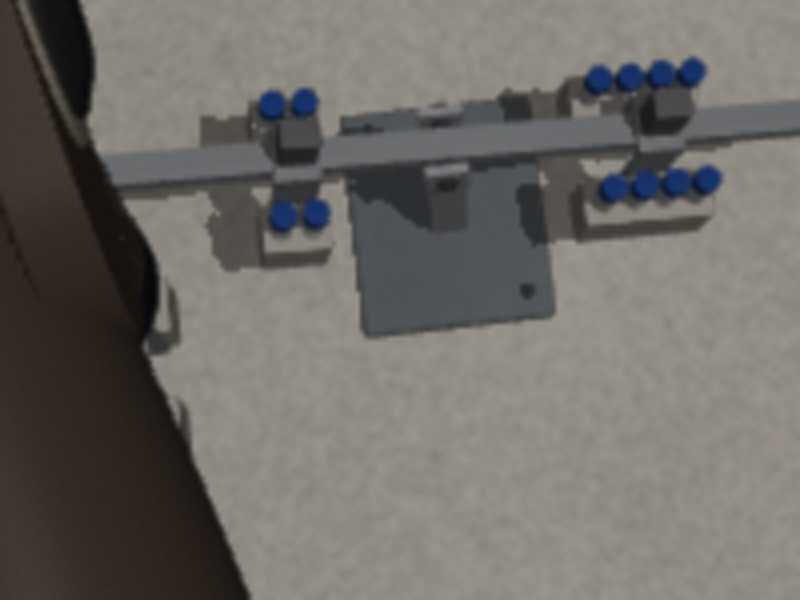

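View pics/s14z.png

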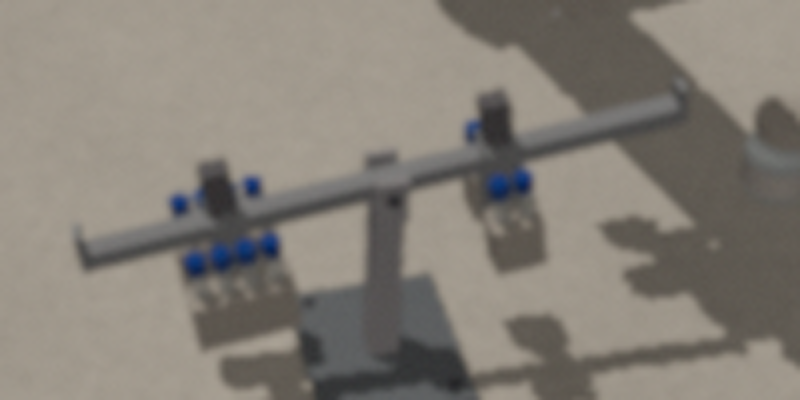

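```bash
cat >> tilt.py <<'E'
def along(t,th):
    # carriers' cap centroids in top view -> position along bar, given tilt
    im=t["image"].astype(int);m=(im[...,0]-im[...,2]>35).astype(np.uint8)
    n,_,st,c=cv2.connectedComponentsWithStats(m)
    for i in range(1,n):
        if st[i][4]>8 and 215<c[i][0]<430 and 160<c[i][1]<225:
            # caps lie at h=-4 from roof (=bar top, 7 above pivot) -> 3 above pivot axis in bar frame
            o,v=ray(t,c[i]); nb=np.array([0,0,1])*np.cos(th)+ey*np.sin(th)  # bar normal; left down positive
            # bar axis
            ab=ey*np.cos(th)-np.array([0,0,1])*np.sin(th)
            k=(3-(o-piv)@nb)/(v@nb);p=o+k*v-piv
            print("cap",c[i].round(1),"along",(p@ab).round(1),"lat",(p@ex).round(1))
E
python3 - <<'E'
from tilt import *
s=cam('scene');t=cam('top')
f=lambda x,y:(230+(x+.5)/4-.5,210+(y+.5)/4-.5)
l,r=f(95,250),f(670,103)
row=lambda c:l[1]+(c-l[0])*(r[1]-l[1])/(r[0]-l[0])
th=tilt(s,list(range(256,274))+list(range(302,322))+list(range(336,345))+list(range(366,396)),row,4)
along(t,th)
E
```

```text
tilt -0.1323 z at pivot 166.9 n 67 rms 0.9
cap [378.7 177.7] along -125.4 lat 27.7
cap [359.5 179.3] along -84.7 lat 27.4
cap [367.1 178.9] along -100.8 lat 27.1
cap [277.5 185.7] along 84.3 lat 27.4
cap [285.6 185.1] along 67.9 lat 27.5
cap [382.3 204.7] along -125.2 lat -30.1
cap [371.1 205.5] along -101.5 lat -29.8
cap [363.1 206.6] along -84.8 lat -30.7
cap [280.5 213.3] along 84.1 lat -29.9
cap [288.6 212.8] along 67.9 lat -30.3
```

Emit:
move_arm:
  rows:
    - [[-0.4,1.5,0],0,0.8]
    - [[-0.6,2.8,0],0,0.8]
    - [[-0.8,3.5,0],0,0.8]
    - [[-0.5,2.3,0],0,0.8]
    - [[-0.26,1.2,0],0,0.8]

```text
clock: 25.8
eef_pos: [584.8, 133.9, 273.1]
orientation: [-3.14, 0.0, 1.669]
wrist_force: [0.5, -0.0, -2.7]
opening: 15.1
```

Emit:
move_arm:
  rows:
    - [[0,0,0.5],0,0.8]
    - [[0,0,0.8],0,0.8]
    - [[0,0,0.4],0,0.8]
    - [[0,0,0],0,0.8]
    - [[0,0,0],0,0.8]

```text
clock: 26.42
eef_pos: [582.8, 134.4, 257.7]
orientation: [3.141, -0.0, 1.67]
wrist_force: [-0.2, -0.4, -1.9]
opening: 15.0
```

```bash
python3 to.py 583 134.4 161 1.664;  python3 - <<'E'
from tilt import *
cam('wrist','w15');s=cam('scene')
cv2.imwrite("pics/s15z.png",cv2.resize(s["image"][190:310,230:430],None,fx=4,fy=4,interpolation=cv2.INTER_CUBIC))
E
```

```text
t 26.43 tcp [582.8 134.4 257.7] ori [ 3.141 -0.     1.67 ] F [-0.17 -0.43 -1.95] open 15.0 q [0.23 0.28 0.29 1.58 0.   1.7 ]
tool delta cm now [-0.01  0.01  9.67] after turn [-0.01  0.02  9.67] turn 0.006
```

View pics/w15.png

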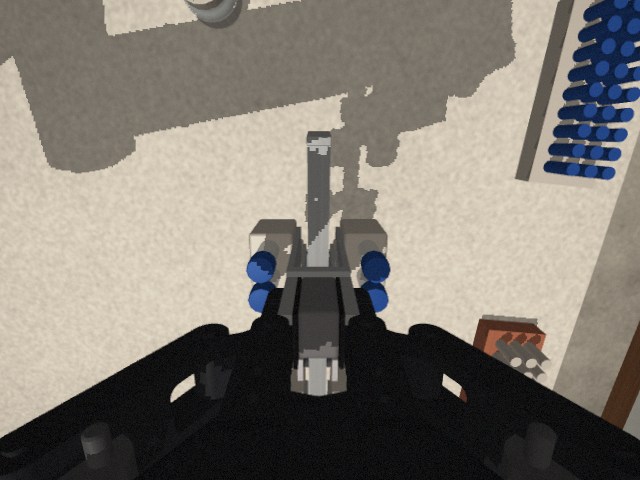

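View pics/s15z.png

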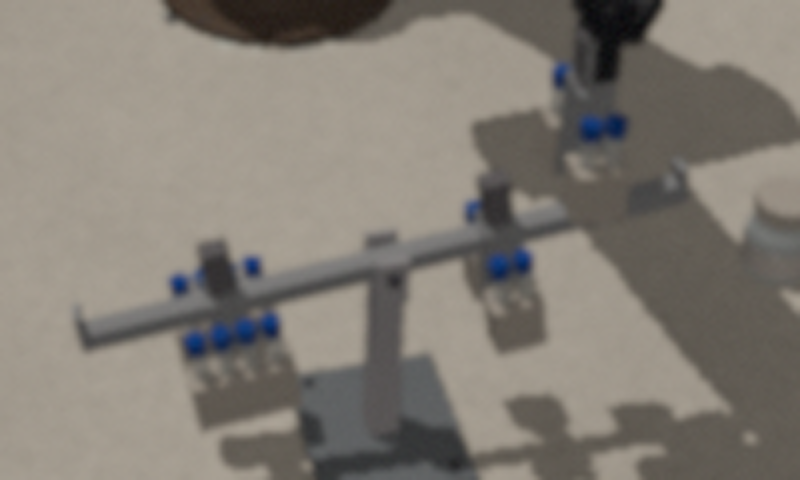

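Emit:
move_arm:
  rows:
    - [[0,0,1.2],0,0.8]
    - [[0,0,2.0],0,0.8]
    - [[0,0,2.2],0,0.8]
    - [[0,0,1.8],0,0.8]
    - [[0,0,0.9],0,0.8]

```text
clock: 27.15
eef_pos: [582.3, 134.2, 174.4]
orientation: [-3.139, 0.0, 1.67]
wrist_force: [0.3, -0.7, -1.5]
opening: 15.1
```

Emit:
move_arm:
  rows:
    - [[0,0,0.3],0,0.8]
    - [[0,0,0.2],0,0.8]
    - [[0,0,0.2],0,0.8]
    - [[0,0,0.2],0,0.8]
    - [[0,0,0.15],0,0.8]

```text
clock: 27.78
eef_pos: [583.1, 134.3, 165.7]
orientation: [3.141, -0.0, 1.67]
wrist_force: [-0.3, 0.9, -2.3]
opening: 15.3
```

```bash
python3 to.py 583 134.4 161 1.664;  python3 - <<'E'
from tilt import *
cam('wrist','w16');s=cam('scene')
cv2.imwrite("pics/s16z.png",cv2.resize(s["image"][190:310,230:430],None,fx=4,fy=4,interpolation=cv2.INTER_CUBIC))
E
```

```text
t 27.77 tcp [583.1 134.3 165.7] ori [ 3.141 -0.     1.67 ] F [-0.26  0.88 -2.32] open 15.3 q [ 0.23  0.27  0.07  1.37 -0.    1.7 ]
tool delta cm now [ 0.01 -0.01  0.47] after turn [ 0.01 -0.01  0.47] turn 0.006
```

View pics/s16z.png

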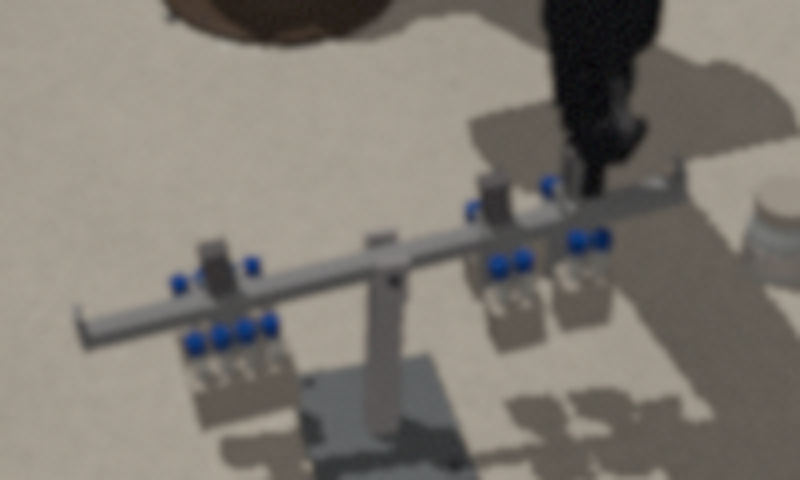

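Emit:
move_arm:
  rows:
    - [[0,0,0.15],0,0.8]
    - [[0,0,0.15],0,0.8]
    - [[0,0,0.15],0,0.8]
    - [[0,0,0.15],0,0.8]
    - [[0,0,0.15],0,0.8]

```text
clock: 28.5
eef_pos: [583.1, 134.4, 158.1]
orientation: [3.142, -0.0, 1.67]
wrist_force: [-0.2, 0.3, -0.5]
opening: 15.3
```

Emit:
move_arm:
  rows:
    - [[0,0,0.15],0,0.8]
    - [[0,0,0.15],0,0.8]
    - [[0,0,0.15],0,0.8]
    - [[0,0,0.15],0,0.8]
    - [[0,0,0.15],0,0.8]

```text
clock: 29.12
eef_pos: [583.1, 134.4, 150.6]
orientation: [3.141, -0.0, 1.67]
wrist_force: [0.1, 0.1, -0.6]
opening: 15.3
```

Emit:
move_arm:
  rows:
    - [[0,0,0.15],0,0.8]
    - [[0,0,0.15],0,0.8]
    - [[0,0,0.15],0,0.8]
    - [[0,0,0.1],0,0.8]
    - [[0,0,0],0,0.8]

```text
clock: 29.75
eef_pos: [583.1, 134.3, 145.2]
orientation: [-3.142, -0.0, 1.67]
wrist_force: [-0.0, 1.5, -0.3]
opening: 14.9
```

```bash
python3 to.py 583 134.4 161 1.664;  python3 - <<'E'
from tilt import *
F=[]
for i in range(5):
    F.append(get_state()['wrist_force']);s=cam('scene')
print(np.mean(F,0).round(2))
cv2.imwrite("pics/s17z.png",cv2.resize(s["image"][190:310,230:430],None,fx=4,fy=4,interpolation=cv2.INTER_CUBIC))
E
```

```text
t 29.75 tcp [583.1 134.3 145.2] ori [-3.142 -0.     1.67 ] F [-0.05  1.53 -0.3 ] open 14.9 q [0.23 0.27 0.03 1.33 0.   1.7 ]
tool delta cm now [ 0.01 -0.01 -1.58] after turn [ 0.01 -0.01 -1.58] turn 0.006
[ 0.04  1.12 -0.42]
```

View pics/s17z.png

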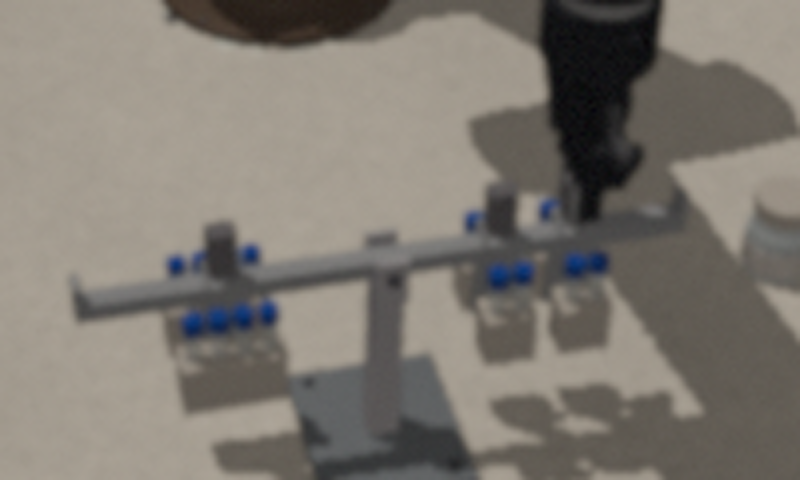

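Emit:
move_arm:
  rows:
    - [[0,0,0.1],0,0.8]
    - [[0,0,0.1],0,0.8]
    - [[0,0,0.1],0,0.8]
    - [[0,0,0.0],0,0.8]
    - [[0,0,0],0,0.8]

```text
clock: 30.62
eef_pos: [583.1, 134.4, 142.2]
orientation: [3.142, -0.0, 1.67]
wrist_force: [-1.1, 1.2, 1.0]
opening: 15.4
```

```bash
python3 - <<'E'
from tilt import *
F=[]
for i in range(6):
    F.append(get_state()['wrist_force']);s=cam('scene')
print(np.mean(F,0).round(2))
cv2.imwrite("pics/s18z.png",cv2.resize(s["image"][190:310,230:430],None,fx=4,fy=4,interpolation=cv2.INTER_CUBIC))
f=lambda x,y:(230+(x+.5)/4-.5,190+(y+.5)/4-.5)
l,r=f(95,295),f(670,220)
row=lambda c:l[1]+(c-l[0])*(r[1]-l[1])/(r[0]-l[0])
th=tilt(s,list(range(256,272))+list(range(302,322))+list(range(336,345))+list(range(384,394)),row,5)
E
```

```text
[-0.27  1.63  0.33]
tilt 0.0048 z at pivot 168.5 n 33 rms 1.18
```

View pics/s18z.png

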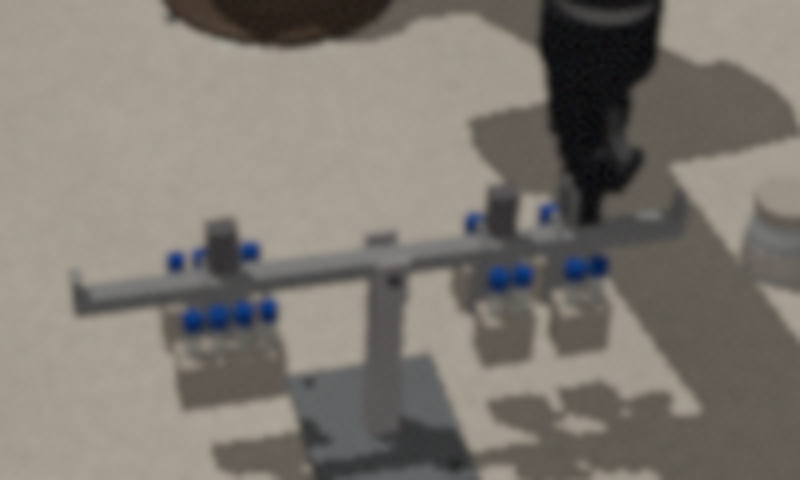

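The load is off the gripper (Fz≈0) and the bar is near level. Releasing slowly.

Emit:
move_arm:
  rows:
    - [[0,0,0],0,1.52]
    - [[0,0,0],0,1.56]
    - [[0,0,0],0,1.6]
    - [[0,0,0],0,1.65]
    - [[0,0,0],0,1.7]

```text
clock: 31.55
eef_pos: [583.1, 134.1, 142.2]
orientation: [-3.142, 0.0, 1.67]
wrist_force: [-0.5, -0.6, -0.3]
opening: 16.9
```

Emit:
move_arm:
  rows:
    - [[0,0,0],0,1.8]
    - [[0,0,0],0,2.2]
    - [[0,0,0],0,3]
    - [[0,0,0],0,4]
    - [[0,0,0],0,5]

```text
clock: 32.17
eef_pos: [583.0, 134.4, 142.2]
orientation: [-3.142, -0.0, 1.67]
wrist_force: [1.2, -0.1, -0.2]
opening: 50.4
```

Emit:
move_arm:
  rows:
    - [[0,0,0],0,5]
    - [[0,0,-0.5],0,5]
    - [[0,0,-1.5],0,5]
    - [[0,0,-3],0,5]
    - [[0,0,-4],0,5]

```text
clock: 32.8
eef_pos: [582.7, 134.2, 233.5]
orientation: [-3.141, 0.0, 1.67]
wrist_force: [0.3, 0.0, 1.1]
opening: 50.2
```

Emit:
move_arm:
  rows:
    - [[0,0,-4],0,5]
    - [[-3,-2,-2],0,5]
    - [[-5,-2,0],0,5]
    - [[-5,-2,0],0,5]
    - [[-3,-1,0],0,5]

```text
clock: 33.42
eef_pos: [528.4, -33.7, 294.0]
orientation: [3.14, 0.001, 1.668]
wrist_force: [-0.1, 0.8, -0.1]
opening: 50.2
```

```bash
python3 to.py 595 -100 281 1.664; python3 - <<'E'
from tilt import *
s=cam('scene','s19');t=cam('top','t19')
cv2.imwrite("pics/s19z.png",cv2.resize(s["image"][190:310,230:430],None,fx=4,fy=4,interpolation=cv2.INTER_CUBIC))
cv2.imwrite("pics/t19z.png",cv2.resize(t["image"][160:310,210:430],None,fx=3.6,fy=3.6,interpolation=cv2.INTER_CUBIC))
E
```

```text
t 33.42 tcp [528.4 -33.7 294. ] ori [3.140e+00 1.000e-03 1.668e+00] F [-0.12  0.81 -0.1 ] open 50.2 q [-0.06  0.16  0.22  1.63 -0.    1.41]
tool delta cm now [-7.24  5.98  1.32] after turn [-7.22  6.01  1.3 ] turn 0.004
```

View pics/s19z.png

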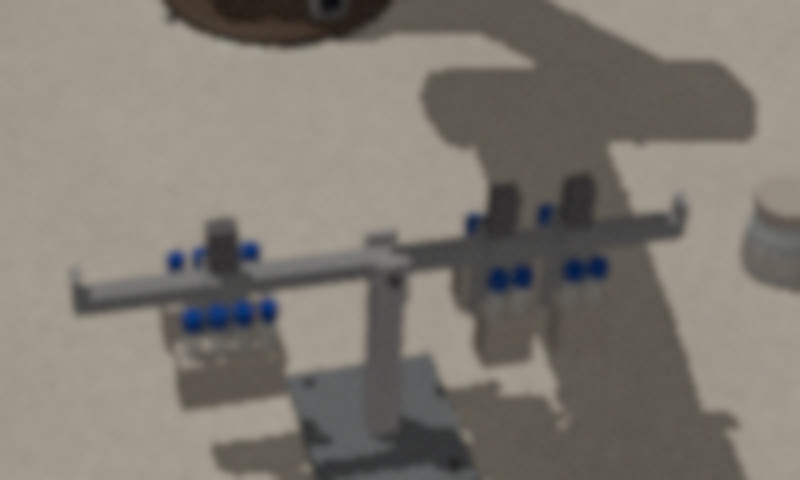

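View pics/t19z.png

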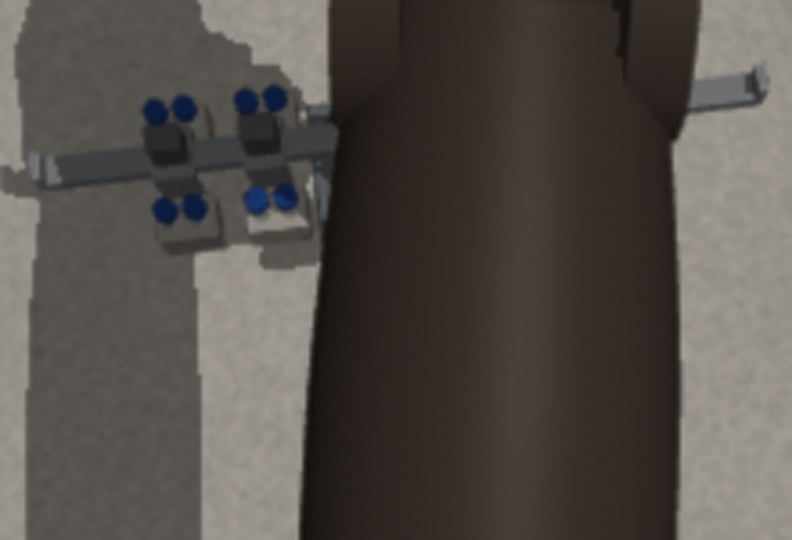

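All three hang and the bar looks nearly level. I'll pull the arm well back and measure the tilt.

Emit:
move_arm:
  rows:
    - [[0,-4,0],0,5]
    - [[0,-5,0],0,5]
    - [[0,-5,0],0,5]
    - [[0,-5,0],0,5]
    - [[0,-3,0],0,5]

```text
clock: 34.15
eef_pos: [308.6, -53.0, 293.5]
orientation: [3.139, 0.0, 1.67]
wrist_force: [1.0, -0.2, -0.3]
opening: 49.8
```

Emit:
move_arm:
  rows:
    - [[0,-2,0],0,5]
    - [[0,0,0],0,5]
    - [[0,0,0],0,5]
    - [[0,0,0],0,5]
    - [[0,0,0],0,5]

```text
clock: 34.78
eef_pos: [290.9, -55.5, 291.9]
orientation: [-3.141, -0.0, 1.67]
wrist_force: [-0.9, 0.2, 0.0]
opening: 50.1
```

```bash
python3 - <<'E'
from tilt import *
from bar import bar
s=cam('scene','s20');t=cam('top','t20')
f=lambda x,y:(230+(x+.5)/4-.5,190+(y+.5)/4-.5)
l,r=f(90,297),f(670,227)
row=lambda c:l[1]+(c-l[0])*(r[1]-l[1])/(r[0]-l[0])
S=list(range(256,272))+list(range(302,322))+list(range(336,345))+list(range(386,394))
th=tilt(s,S,row,4)
along(t,th)
# stop top corners/ends in scene
a=cv2.resize(s["image"][240:280,240:280],None,fx=9,fy=9,interpolation=cv2.INTER_CUBIC)
b=cv2.resize(s["image"][225:265,370:410],None,fx=9,fy=9,interpolation=cv2.INTER_CUBIC)
cv2.imwrite("pics/e20.png",np.hstack([a,b]))
cv2.imwrite("pics/t20z.png",cv2.resize(t["image"][160:310,210:430],None,fx=3.6,fy=3.6,interpolation=cv2.INTER_CUBIC))
cv2.imwrite("pics/s20z.png",cv2.resize(s["image"][190:310,230:430],None,fx=4,fy=4,interpolation=cv2.INTER_CUBIC))
E
```

```text
tilt 0.0197 z at pivot 166.8 n 39 rms 0.95
cap [368.1 176.4] along -101.6 lat 27.7
cap [376.1 175.4] along -117.9 lat 27.7
cap [384.2 174.4] along -134.5 lat 27.8
cap [360.1 177.3] along -85.1 lat 27.8
cap [277.8 187.5] along 83.7 lat 27.2
cap [285.6 186.5] along 67.6 lat 27.5
cap [260.5 189.5] along 119.1 lat 27.5
cap [252.5 190.5] along 135.5 lat 27.4
cap [388.2 201.8] along -134.7 lat -30.0
cap [371.9 203.8] along -101.7 lat -30.2
cap [379.9 202.8] along -117.9 lat -30.1
cap [363.8 204.9] along -85.2 lat -30.4
cap [288.7 213.9] along 67.3 lat -30.2
cap [280.7 214.9] along 83.7 lat -30.4
cap [255.1 217.9] along 135.6 lat -30.1
cap [263.4 217. ] along 118.7 lat -30.3
```

View pics/e20.png

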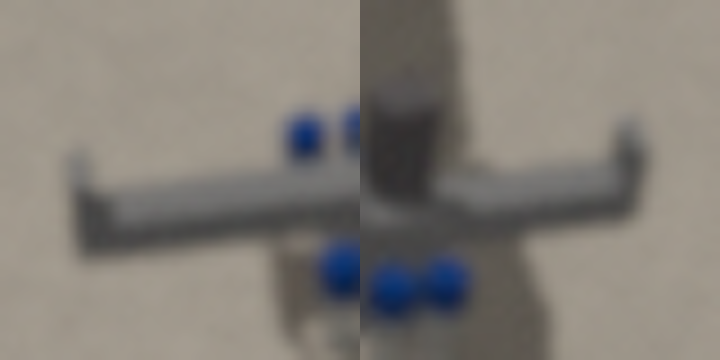

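View pics/t20z.png

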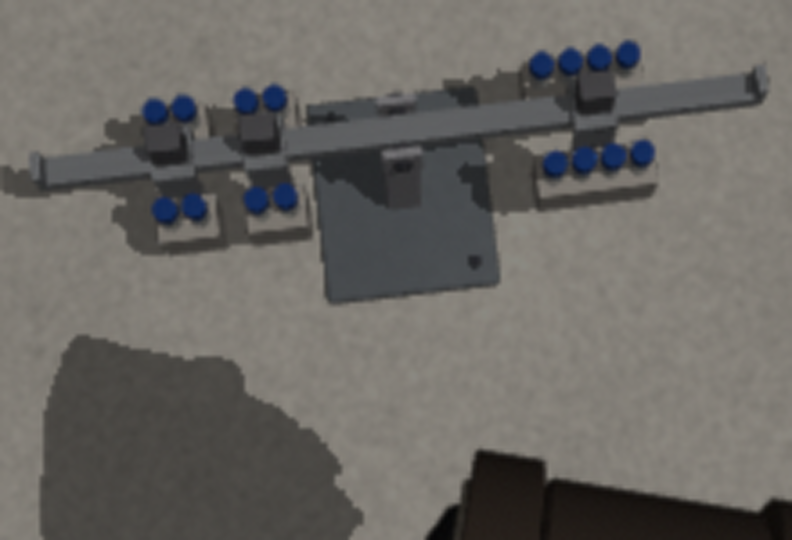

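View pics/s20z.png

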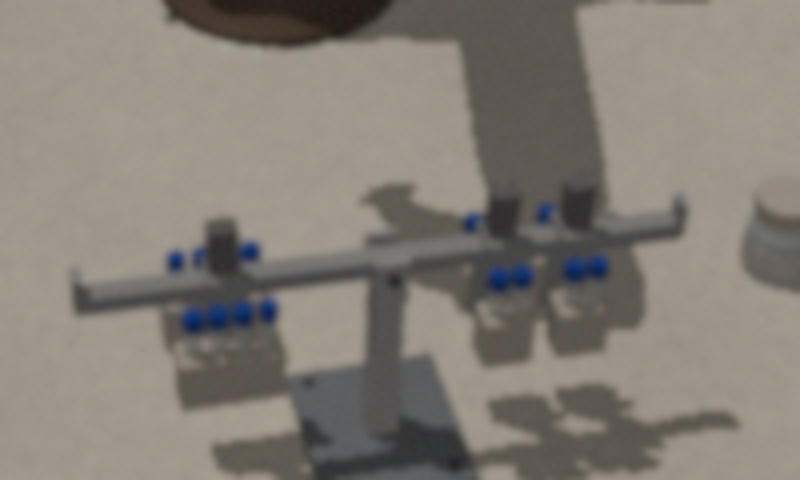

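```bash
python3 - <<'E'
from tilt import *
from bar import bar
s=cam('scene');t=cam('top')
g=lambda x,y,c0,r0:(c0+(x+.5)/9-.5,r0+(y+.5)/9-.5)
def rep(n,a,b):
    A,B=pt(s,a),pt(s,b);print(n,np.round(A,1),np.round(B,1),"tilt",round(-(B[1]-A[1])/(B[0]-A[0]),4))
rep("stop bottom",g(84,256,240,240),g(630-360,214,370,225))
rep("stop top",g(77,155,240,240),g(632-360,122,370,225))
rep("face edge",g(115,227,240,240),g(605-360,192,370,225))
gr=cv2.cvtColor(s["image"],cv2.COLOR_BGR2GRAY).astype(int)
for c in list(range(254,272,4))+[304,310,316,340,386,390,393]:
    r=int(264-(c-254)*17/142);print(c,r-7,gr[r-7:r+10,c])
bar(t,s,(228,232,236,273,350,346,400,404,408,412),(256,258,260,262,264,266,268,302,305,308,311,314,317,336,338,340,388,390,392),lambda c:208-(c-222)*25/198,lambda c:263-(c-256)*17/142)
E
```

```text
stop bottom [-205.6  161.4] [201.5 152.9] tilt 0.0209
stop top [-205.  199.] [197.4 189.1] tilt 0.0245
face edge [-196.2  170.6] [192.2 163.2] tilt 0.0191
254 257 [154 155 151 139 124 116 111 101  81  72  83 116 142 152 154 153 153]
258 256 [153 154 153 144 131 119 114 106  91  76  77  99 127 145 154 154 154]
262 256 [154 152 147 136 123 116 112 101  81  73  84 115 142 151 153 152 153]
266 255 [152 152 150 142 129 120 114 107  91  75  76 101 131 150 154 152 152]
270 255 [140 141 140 134 122 116 111 100  82  71  79  93 107 112 114 116 119]
304 251 [155 156 147 134 122 116 107  92  76  75  96 127 147 153 154 155 154]
310 250 [154 154 150 138 124 118 112  95  76  71  90 122 146 153 155 155 154]
316 249 [156 155 151 141 128 119 114 104  81  71  85 117 143 153 153 154 155]
340 246 [ 91  92  94 104 114 118 116 102  81  72  72  78  86  90  89  92 106]
386 241 [152 150 142 126 118 115 103  83  73  72  78  86  87  90  90  90  90]
390 240 [153 151 145 134 121 115 108  92  77  77 101 128 145 149 146 142 137]
393 240 [155 151 142 128 119 114 104  85  74  82 113 141 151 149 150 151 152]
yaw 0.0872 tilt 0.0171 at y=0 [606.9   0.  169.8] res 6.56
yaw 0.0922 tilt 0.0211 at y=0 [587.4   0.  165.7] res 0.25
```

Four independent estimates give a tilt of 0.017–0.024 rad, left down, or about 1.2°. That is inside the limit but not by much. I'll slide the small carrier inward about 11 mm; it has 15 mm of free gap.

```bash
python3 to.py 583.1 134.2 240 1.67
```

```text
t 34.98 tcp [290.5 -55.5 292. ] ori [-3.141 -0.     1.67 ] F [ 0.05  0.62 -0.11] open 50.1 q [-0.19 -0.28 -0.19  1.66  0.    1.28]
tool delta cm now [15.98 30.99  5.19] after turn [15.98 30.99  5.2 ] turn -0.0
```

Emit:
move_arm:
  rows:
    - [[2.4,4.6,0],0,5]
    - [[2.7,5.2,0],0,5]
    - [[2.7,5.2,0],0,5]
    - [[2.7,5.2,0],0,5]
    - [[2.7,5.2,0],0,5]

```text
clock: 35.6
eef_pos: [531.7, 102.3, 292.0]
orientation: [3.141, 0.0, 1.67]
wrist_force: [0.5, -0.0, 0.5]
opening: 50.1
```

Emit:
move_arm:
  rows:
    - [[1.8,3.7,0],0,5]
    - [[1.0,1.9,1],0,5]
    - [[0,0,2],0,5]
    - [[0,0,2.2],0,5]
    - [[0,0,0],0,5]

```text
clock: 36.22
eef_pos: [581.6, 133.7, 238.3]
orientation: [-3.138, 0.001, 1.669]
wrist_force: [-0.7, -0.1, 0.2]
opening: 49.6
```

```bash
python3 to.py 583.1 134.2 141 1.67; python3 -c "
from h import *
d=cam('wrist','w21');print(proj(d,[[583.1,134.2,209]]))"
```

```text
t 36.23 tcp [581.6 133.7 238.3] ori [-3.138e+00  1.000e-03  1.669e+00] F [-0.66 -0.06  0.24] open 49.6 q [ 0.23  0.28  0.24  1.54 -0.    1.7 ]
tool delta cm now [0.04 0.19 9.73] after turn [0.03 0.15 9.73] turn -0.001
[[320.88239839 253.2574875 ]]
```

View pics/w21.png

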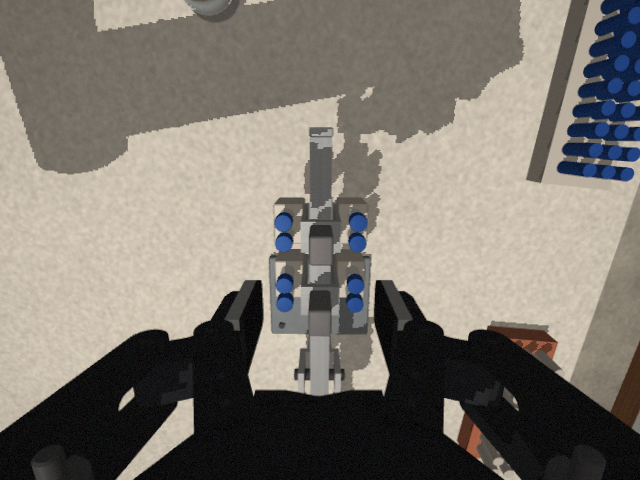

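Outer tab at (320,250), lined up. Descending, then gripping lightly.

Emit:
move_arm:
  rows:
    - [[0,0,2],0,5]
    - [[0,0,3],0,5]
    - [[0,0,2.5],0,5]
    - [[0,0,1.6],0,5]
    - [[0,0,0.6],0,5]

```text
clock: 36.9
eef_pos: [583.0, 134.2, 143.2]
orientation: [3.142, 0.0, 1.67]
wrist_force: [0.1, 1.2, 0.6]
opening: 50.1
```

Emit:
move_arm:
  rows:
    - [[0,0,0],0,5]
    - [[0,0,0],0,4]
    - [[0,0,0],0,2.5]
    - [[0,0,0],0,1.8]
    - [[0,0,0],0,1.6]

```text
clock: 37.52
eef_pos: [583.0, 134.4, 143.3]
orientation: [-3.142, -0.0, 1.67]
wrist_force: [-0.3, 0.9, 0.6]
opening: 16.3
```

Emit:
move_arm:
  rows:
    - [[0,0,0],0,1.5]
    - [[0,0,0],0,1.4]
    - [[0,0,0],0,1.3]
    - [[0,0,0],0,1.2]
    - [[0,0,0],0,1.2]

```text
clock: 38.15
eef_pos: [583.0, 134.4, 143.2]
orientation: [-3.142, -0.0, 1.67]
wrist_force: [0.2, -0.2, -0.2]
opening: 14.8
```

```bash
python3 to.py 583.1 134.2 141 1.67
```

```text
t 38.15 tcp [583.  134.4 143.2] ori [-3.142 -0.     1.67 ] F [ 0.19 -0.23 -0.2 ] open 14.8 q [0.23 0.27 0.02 1.33 0.   1.7 ]
tool delta cm now [-0.02  0.01  0.22] after turn [-0.02  0.01  0.22] turn -0.0
```

Emit:
move_arm:
  rows:
    - [[-0.1,0,-0.03],0,1.2]
    - [[-0.15,0,-0.03],0,1.2]
    - [[-0.15,0,-0.03],0,1.2]
    - [[-0.15,0,-0.03],0,1.2]
    - [[-0.15,0,-0.02],0,1.2]

```text
clock: 38.78
eef_pos: [583.8, 127.3, 144.6]
orientation: [-3.142, -0.0, 1.67]
wrist_force: [-0.5, 1.8, -0.0]
opening: 15.1
```

Emit:
move_arm:
  rows:
    - [[-0.15,0,-0.02],0,1.2]
    - [[-0.15,0,-0.02],0,1.2]
    - [[-0.1,0,0],0,1.2]
    - [[0,0,0],0,1.2]
    - [[0,0,0],0,1.2]

```text
clock: 39.4
eef_pos: [584.2, 123.2, 145.0]
orientation: [-3.142, 0.0, 1.67]
wrist_force: [0.4, 0.3, -0.2]
opening: 15.0
```

```bash
python3 to.py 583.1 134.2 141 1.67; python3 - <<'E'
from tilt import *
F=[]
for i in range(5):
    F.append(get_state()['wrist_force']);s=cam('scene')
print(np.mean(F,0).round(2))
cv2.imwrite("pics/s22z.png",cv2.resize(s["image"][190:310,230:430],None,fx=4,fy=4,interpolation=cv2.INTER_CUBIC))
E
```

```text
t 39.4 tcp [584.2 123.2 145. ] ori [-3.142  0.     1.67 ] F [ 0.36  0.27 -0.22] open 15.0 q [ 0.21  0.27  0.02  1.33 -0.    1.68]
tool delta cm now [1.11 0.   0.39] after turn [1.11 0.   0.4 ] turn -0.0
[-0.12  0.23 -0.34]
```

View pics/s22z.png

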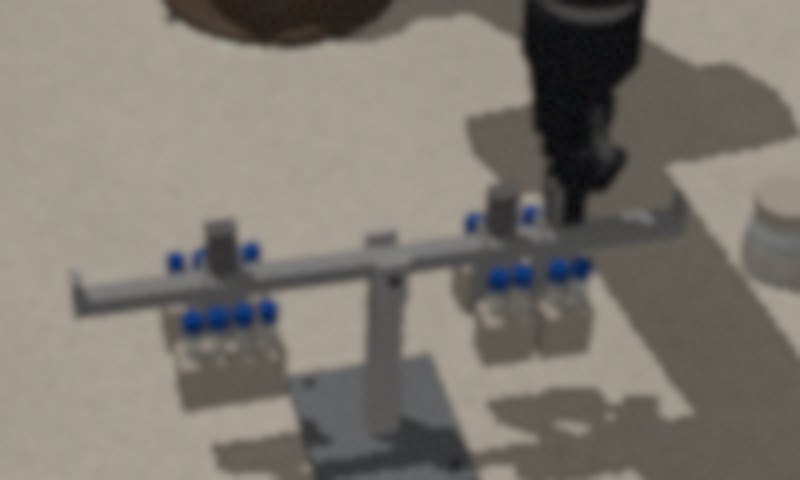

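Slid 11 mm, nearly unloaded, with a small gap left to the first carrier. Releasing slowly and withdrawing.

Emit:
move_arm:
  rows:
    - [[0,0,0.05],0,1.5]
    - [[0,0,0],0,1.54]
    - [[0,0,0],0,1.58]
    - [[0,0,0],0,1.63]
    - [[0,0,0],0,1.7]

```text
clock: 40.28
eef_pos: [584.1, 123.5, 144.5]
orientation: [-3.142, -0.0, 1.67]
wrist_force: [-0.5, 0.3, -0.1]
opening: 16.8
```

Emit:
move_arm:
  rows:
    - [[0,0,0],0,1.8]
    - [[0,0,0],0,2.2]
    - [[0,0,0],0,3]
    - [[0,0,0],0,4]
    - [[0,0,0],0,5]

```text
clock: 40.9
eef_pos: [584.2, 123.4, 144.5]
orientation: [3.142, -0.0, 1.67]
wrist_force: [-1.1, 0.2, -0.4]
opening: 50.1
```

Emit:
move_arm:
  rows:
    - [[0,0,0],0,5]
    - [[0,0,-0.5],0,5]
    - [[0,0,-1.5],0,5]
    - [[0,0,-3],0,5]
    - [[0,0,-4.5],0,5]

```text
clock: 41.52
eef_pos: [583.6, 123.3, 240.5]
orientation: [-3.14, 0.0, 1.67]
wrist_force: [0.6, 0.2, 0.2]
opening: 49.8
```

Emit:
move_arm:
  rows:
    - [[0,0,-4.5],0,5]
    - [[0,-4,-1],0,5]
    - [[-2,-5.5,0],0,5]
    - [[-2,-5.5,0],0,5]
    - [[-2,-5.5,0],0,5]

```text
clock: 42.15
eef_pos: [384.5, 42.9, 295.7]
orientation: [3.14, 0.0, 1.67]
wrist_force: [0.1, 0.0, 0.8]
opening: 50.0
```

Emit:
move_arm:
  rows:
    - [[-2,-5.5,0],0,5]
    - [[-1,-3,0],0,5]
    - [[0,0,0],0,5]
    - [[0,0,0],0,5]
    - [[0,0,0],0,5]

```text
clock: 42.78
eef_pos: [305.2, 5.4, 294.5]
orientation: [-3.141, -0.0, 1.67]
wrist_force: [0.3, -0.4, -0.1]
opening: 50.3
```

```bash
python3 - <<'E'
from tilt import *
s=cam('scene');t=cam('top')
f=lambda x,y:(230+(x+.5)/4-.5,190+(y+.5)/4-.5)
l,r=f(90,297),f(670,224)
row=lambda c:l[1]+(c-l[0])*(r[1]-l[1])/(r[0]-l[0])
th=tilt(s,list(range(256,272))+list(range(302,322))+list(range(336,345))+list(range(380,394)),row,4)
along(t,th)
a=cv2.resize(s["image"][240:280,240:280],None,fx=9,fy=9,interpolation=cv2.INTER_CUBIC)
b=cv2.resize(s["image"][225:265,370:410],None,fx=9,fy=9,interpolation=cv2.INTER_CUBIC)
cv2.imwrite("pics/e23.png",np.hstack([a,b]))
cv2.imwrite("pics/s23z.png",cv2.resize(s["image"][190:310,230:430],None,fx=4,fy=4,interpolation=cv2.INTER_CUBIC))
print(get_state()["clock"],get_state()["eef_pos"])
E
```

```text
tilt 0.0079 z at pivot 166.5 n 47 rms 0.94
cap [376.  175.7] along -117.8 lat 27.7
cap [384.1 174.8] along -134.4 lat 27.5
cap [360.  177.7] along -84.9 lat 27.4
cap [368.  176.7] along -101.3 lat 27.5
cap [285.6 186.5] along 67.6 lat 27.3
cap [277.6 187.3] along 83.9 lat 27.4
cap [257.8 189.5] along 124.5 lat 27.7
cap [265.7 188.5] along 108.3 lat 27.9
cap [388.  202.1] along -134.5 lat -30.2
cap [371.9 203.8] along -101.8 lat -29.9
cap [379.9 202.9] along -118.1 lat -29.9
cap [363.8 204.9] along -85.2 lat -30.1
cap [288.6 213.9] along 67.5 lat -30.3
cap [268.6 215.9] along 108.0 lat -29.6
cap [280.6 214.9] along 83.7 lat -30.4
cap [260.8 216.9] along 124.0 lat -29.9
42.875 [305.06870741   5.43985492 294.27560693]
```

View pics/e23.png

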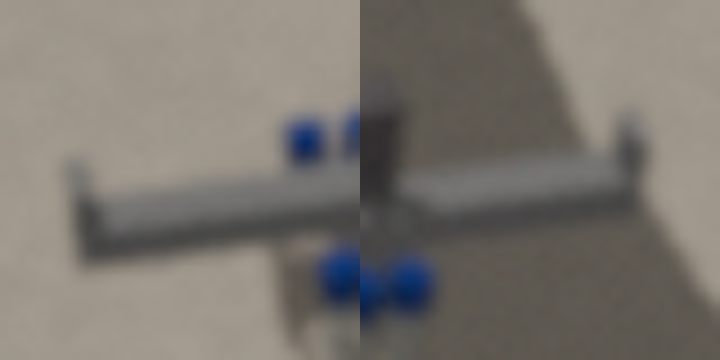

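View pics/s23z.png

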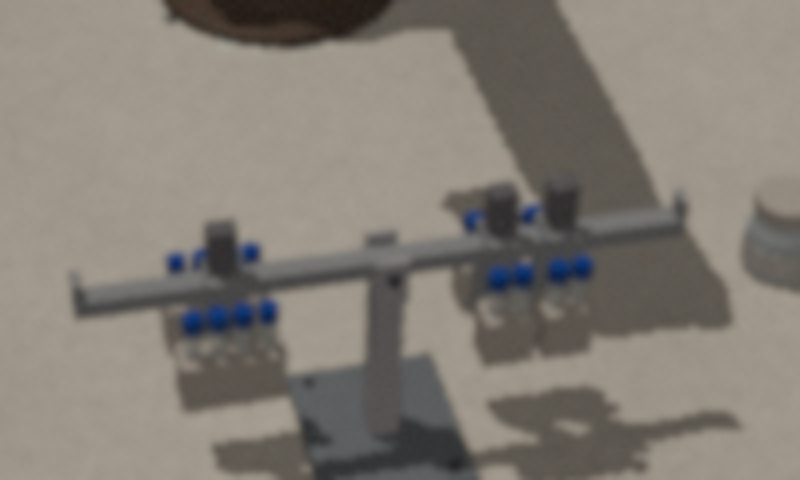

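```bash
python3 - <<'E'
from tilt import *
s=cam('scene')
g=lambda x,y,c0,r0:(c0+(x+.5)/9-.5,r0+(y+.5)/9-.5)
for n,a,b in (("bottom",(84,263),(634,208)),("top",(77,162),(632,113)),("face",(115,233),(605,186))):
    A=pt(s,g(*a,240,240));B=pt(s,g(b[0]-360,b[1],370,225));print(n,round(-(B[1]-A[1])/(B[0]-A[0]),4))
print(sign_off())
E
```

```text
bottom 0.0091
top 0.0096
face 0.0072
the job is handed in; nothing more can be done
None
```

All three carriers are hanging and the bar rests about 0.5° left-down, inside the 1.5° limit. I handed the job in at about 43 s with the arm well clear.

- **Order:** I eased the large carrier onto the right arm, 110 mm from the middle. It hung there alone with the bar about 8° right-down. I then hung the loose small one on the left arm outside the first, at 127 mm. That left the bar about 1.2° left-down, so I slid the small one in to 116 mm.
- **Last checks:** Four readings of the tilt from the scene camera gave 0.007 to 0.010 rad (0.4–0.55°). The carriers sat upright astride the bar, with about 4 mm between the two small ones. Nothing else on the bench was touched, as far as the pictures show.
- **Missed first grasp:** My first try at the large carrier closed on air, because the fingertips sit about 37 mm behind the reported TCP. The pictures showed this; I corrected for it, and the carrier had not moved.
- **Disagreement in the weights:** The tilts implied slightly lighter carriers (0.15 kg for the first small one, 0.28 kg for the large) than the stated range. The large one also weighed more at the wrist (0.31 kg). I relied on the measured tilt for the final balance.

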